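# Stand the fallen spice jar back in the sloping spice rack

### The arm

A 6-joint arm with a two-finger parallel gripper is mounted at the origin on a cart in front of the work surface, level with it; the furniture and walls round the work are solid. World frame = base frame: x ahead of the robot, y to its left, z up, the work surface at z = 0. Lengths are in m, angles in rad, forces in N, time in s.
With the tool pointing down it reaches from about 0.3 to 0.775 m from the base axis. Payload 14.6 kg.
Tool frame: the origin (TCP) lies midway between the tips of the shut fingers; the grasp point (between the pads) lies 19 mm behind it (ctrl.pinch_z is the distance from the TCP to the grasp point, in m); z points along the fingers, y is the line along which they close (so a half turn about z gives the same grasp; the last joint's range is limited). The gripper opens to 94 mm and grips with 3 to 60 N. Pads are 16 mm wide; open, the fingers measure 119 mm over their backs; the gripper's body (75 mm by 177 mm) begins 78 mm behind the grasp point.
Start: joints at [1.053, 0.3, 1.521, -0, 1.321, -0.067], TCP at [0.24, 0.495, 0.181] pointing down, gripper open.
Joint ranges: [-3.03, 3.03], [-0.79, 2.21], [0.23, 2.52], [-1.04, 4.18], [0, 3.07], [-2.55, 2.55]. Speed limits (rad/s): [2.22, 2.22, 2.57, 3.14, 3.14, 3.14].

### API

Orientations are given as [roll, pitch, yaw] about the fixed x, y, z axes, in that order (R = Rz(yaw) Ry(pitch) Rx(roll)).
In Python, from station import ctrl gives the robot as it stands.
- The arm moves only by the tool jog_arm, never from a script. Its argument "motion" is a list of rows, each a list of 7 numbers: the shift along the tool's x, y, z in m, then the turn, a rotation vector about the tool's x, y, z in rad, then the opening, from -1 (shut) to 1 (fully open). In form: [[tx, ty, tz, rx, ry, rz, gripper], ...]. A call has 1 to 5 rows; each row shifts and turns the commanded pose from where the row before left it, along the tool's axes as they then stand; what a row does not reach is not made up. A row lasts 1/10 s, in which the tool goes at most 50 mm and 8.59 degrees, less where a joint would pass 70% of its speed; a pose out of reach is approached as far as the arm can. A call is refused whole if a number of a shift passes 0.05 or a number of a turn 0.15, either way. A call with a gripper value outside its range is refused whole. The fingers move at their own pace and stop on an object; "squeeze" is the grip in N (left out, the last holds). Time passes only in rows, so rows that do not move let the fingers close. It gives the time, the measured TCP pose, the force, the opening and the grip force at its end, in the units of the state.
- ctrl.get_obs(): the state, without advancing time (a new reading comes with each control period).
- ctrl.camera(name): name is "side" or "top"; returns the picture (384x512x3 uint8, red, green, blue); there is no depth.
- ctrl.camera_model(name): a dict with "intrinsics" (3x3 intrinsics, pixels), "rvec" (rotation vector, rad) and "tvec" (3), from world to camera coordinates, as OpenCV has them. Camera axes: x right, y down, z forward; pixel columns grow to the right and rows downward; lengths in m; the calibration is good to about 2 mm. A picture is of the moment at which its call begins. camera_model takes no time and is no camera call.
- ctrl.hand_in(): hands the job in; it is judged then, once.
The state is a dict: "time_s": time; "qpos": joint angles; "joint_vel": joint speeds; "tau": joint torques, N m; "ee_pos": TCP position; "eef_rot": TCP orientation; "force": force on the tool from outside, world axes, zero at the start; "moment": the same for the moment, N m; "grip_width": finger opening in m; "grip_force": force on a finger pad.
Only numpy, scipy, OpenCV 4.12 (cv2) and the standard library are available. Lean on these libraries where they do the work, as an engineer would, in place of code of your own. Each camera call takes 0.05 s, during which the arm holds its last target. There are 200 camera calls.

### The job

One of the spice jars has toppled out of the spice rack and lies on the worktop. Stand it up again about the middle of the gap between the two jars on the rack's lower shelf, behind the front rail, lid up, its base flat on the sloping shelf and leaning back against the back board like its neighbours. Set it in gently, neither dropping nor forcing it, and do not knock the two standing jars about.

Things in the scene. Friction and masses are not known exactly. Their poses are not given: they have to be found in the camera images.
- jar_mid (a point): centre of the toppled spice jar, half-way up: plain closed cylinder with screw lid, 46 mm diameter, 106 mm long, about 110 g (varies), lying loose on the worktop, can roll. Own z axis runs from base to lid: base 53 mm away along -z, lid end 53 mm along +z. Lying, +z is level and points roughly to the robot's right (-y); at the end it must point up and lean back 12 degrees with the shelf.
- jar: the same toppled jar; origin at the centre of the underside of its base, z axis from base to lid
- lower_shelf: lower shelf of the spice rack, fixed, in a new place and angle each time. Origin on its upper face, midway along, 31 mm in front of the back board. Axes lie in the shelf: x down the slope to the back board (falls 12 degrees), y to the left along it (ends at +-129 mm), z square to it, i.e. up, leaning 12 degrees back. A jar in place against the back board has its centre at x = 9, z = 53 mm.
- back_board (a point): middle of the lower edge of the front face of the lower shelf's back board, where it meets the shelf; the board is 75 mm high and square to the shelf. Same axes as the shelf.
- front_rail (a point): middle of the top of the lower shelf's front rail, a rod 8 mm thick, 32 mm above the shelf, with 63 mm free between it and the back board: a jar is lifted over it. Same axes as the shelf.
- upper_edge (a point): middle of the lower front edge of the upper shelf, which hangs above and behind the lower one and holds three small things up to 110 mm above it: a jar in place below reaches under it, so it is set in from the front with the tool leaning. Same axes as the shelf.
- jar_l_mid (a point): centre, half-way up, of the like jar (46 x 106 mm) that stands loose at the left end of the lower shelf, about 95 mm left of the shelf's middle; its z axis points up the jar
- jar_r_mid (a point): centre, half-way up, of the like jar (46 x 106 mm) that stands loose at the right end of the lower shelf, about 95 mm right of the shelf's middle; its z axis points up the jar. Between the two standing jars 128 to 160 mm are free

How it is judged:
By the outcome, as a careful person would: the job done as asked, in the order asked, and still so for the second after the job is handed in, with the robot touching nothing.
It also fails if it takes over 46 s, if anything falls off the work surface, if the arm or the gripper's body presses on something with over 40 N, if the wrist force passes 120 N, or if a joint passes its speed limit or range.

## Working session

There is one attempt and no reset: what is moved stays moved. The work goes in short steps, Python scripts to look and compute and a tool call to move; the robot and the scene stay as the last step left them, time stands still between calls to the robot, and variables do not carry over. Pictures are saved under pics/ and viewed, at most 10 in all, crops included, and the job is handed in when it is done.

Besides the shell and the picture viewer there is one more tool, called after "Call:" by a JSON object that holds its "fn" and its "kwargs". jog_arm: Moves the arm, as the interface text tells. Its arguments: {"type":"object","properties":{"motion":{"type":"array"},"squeeze":{"type":"number"}},"required":["motion"]}

```bash
ls; mkdir -p pics
python3 - <<'E'
from station import ctrl
import cv2
for n in("side","top"):
    cv2.imwrite(f"pics/{n}0.png",ctrl.camera(n)[:,:,::-1]); m=ctrl.camera_model(n)
    print(n,m)
    R=cv2.Rodrigues(m["rvec"])[0]; print((-R.T@m["tvec"].reshape(3)),R[2])
print(ctrl.get_obs(),ctrl.pinch_z)
E
```

```text
pics
side {'intrinsics': array([[464.52321571,   0.        , 258.16302696],
       [  0.        , 464.52321571, 188.18064825],
       [  0.        ,   0.        ,   1.        ]]), 'rvec': array([ 2.01141228,  0.0720116 , -0.01524742]), 'tvec': array([-0.55362769,  0.27397413,  0.71216987])}
[ 0.5711901  -0.49430086  0.56405665] [-0.04314809  0.90292247 -0.42763215]
top {'intrinsics': array([[436.52359766,   0.        , 256.99864836],
       [  0.        , 436.52359766, 196.91907512],
       [  0.        ,   0.        ,   1.        ]]), 'rvec': array([ 2.21730797, -2.19048279,  0.0385943 ]), 'tvec': array([0.34163228, 0.53738096, 1.00184611])}
[0.49795493 0.34810808 1.01982753] [ 3.48398810e-02  3.90660700e-05 -9.99392906e-01]
{'time_s': 0.1, 'qpos': array([ 1.05341890e+00,  3.00425181e-01,  1.52149621e+00,  4.73732940e-05,
        1.32071729e+00, -6.66017612e-02]), 'joint_vel': array([-0.00102397, -0.00067951, -0.00263895,  0.00034854,  0.00042676,
        0.00061091]), 'tau': array([ 8.56123006e-04, -5.32641935e+01, -3.53284764e+01,  7.09567009e-02,
        2.34738900e-02, -6.08000937e-05]), 'ee_pos': array([0.2394797 , 0.49484171, 0.18084744]), 'eef_rot': array([-3.14055200e+00, -1.15401303e-04,  2.69080518e+00]), 'force': array([ 0.76955646,  0.1380708 , -0.76796087]), 'moment': array([ 0.01506976, -0.04532274, -0.02186754]), 'grip_force': 0.0, 'grip_width': 0.0940167057743352} 0.0188
```

View pics/side0.png

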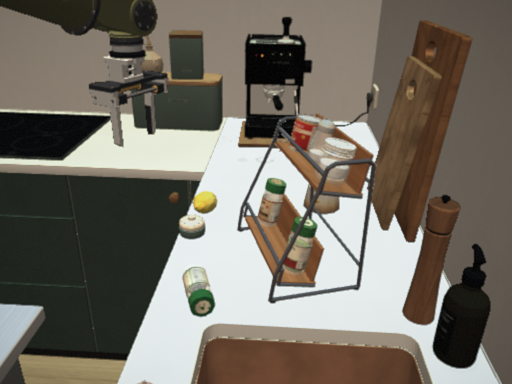

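View pics/top0.png

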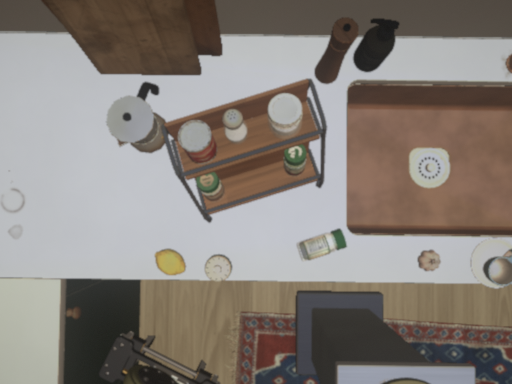

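The side picture shows the lying jar at about (198,290), its green lid towards the camera, and the rack with its jars near (272,200) and (300,245). The top picture shows the jar at about (322,245) and the rack across (170–325, 80–215). I'll enlarge crops to get accurate pixels.

Run:
```python
import cv2
for n,(x0,y0,w,h,s) in {"side":(170,105,215,215,2.79),"top":(155,70,200,200,3)}.items():
    c=cv2.imread(f"pics/{n}0.png")[y0:y0+h,x0:x0+w]
    c=cv2.resize(c,None,fx=s,fy=s,interpolation=cv2.INTER_CUBIC)[:600]
    for k in range(0,w,20): cv2.putText(c,str(x0+k),(int(k*s),8),0,.3,(0,0,255)); cv2.line(c,(int(k*s),8),(int(k*s),14),(0,0,255))
    for k in range(20,h,20): cv2.putText(c,str(y0+k),(0,int(k*s)+3),0,.3,(0,0,255))
    cv2.imwrite(f"pics/{n}0c.png",c)
```

```text
(no output)
```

View pics/side0c.png

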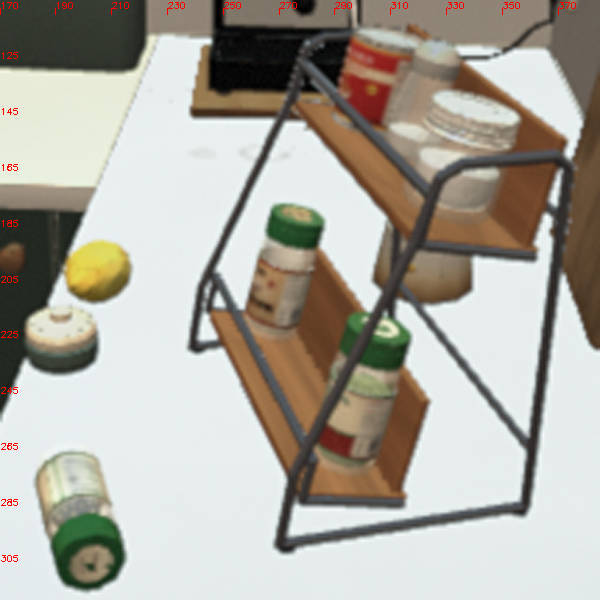

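View pics/top0c.png

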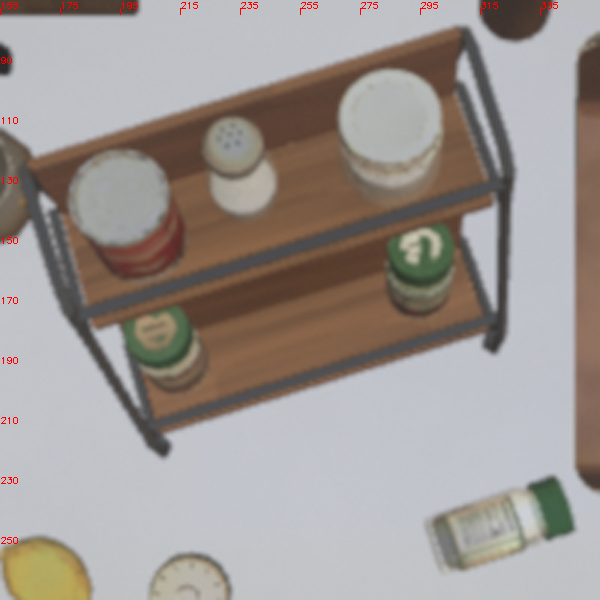

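The crops give the lids and rack edges. In side coordinates, the left lid is at (275.7,181.7), the right lid at (306.9,222.6) and the toppled lid end at (203,306). In top coordinates, the lids are at (208,179) and (295,151), and the toppled jar runs from (301,252) to (343,239). I'll fit the rack pose to these.

```bash
cat > geo.py <<'E'
import numpy as np, cv2
from station import ctrl
from scipy.optimize import least_squares
from scipy.spatial.transform import Rotation as Ro
M={n:ctrl.camera_model(n) for n in("side","top")}
def proj(n,P): m=M[n]; return cv2.projectPoints(np.atleast_2d(np.asarray(P,float)),m["rvec"],m["tvec"],m["intrinsics"],None)[0][:,0]
def full(n,c): return np.array([170+c[0]/2.79,105+c[1]/2.79]) if n=="side" else np.array([155+c[0]/3,70+c[1]/3])
def ray(n,uv):
    m=M[n];R=cv2.Rodrigues(m["rvec"])[0];o=-R.T@m["tvec"].reshape(3)
    return o,R.T@np.linalg.solve(m["intrinsics"],[*uv,1])
def onz(n,uv,z): o,d=ray(n,uv); return o+d*(z-o[2])/d[2]
def shelfR(yaw): return Ro.from_euler("ZY",[yaw,np.radians(12)]).as_matrix()
E
python3 - <<'E'
from geo import *
obs=[("side",(295,214),"L"),("top",(160,327),"L"),("side",(382,328),"R"),("top",(420,243),"R"),
("side",(428,402),(.031,-.129,.075)),("side",(403,499),(.031,-.129,-.004)),
("top",(152,425),(-.036,.129,.028)),("top",(495,318),(-.036,-.129,.028)),("side",(216,276),(-.036,.129,.028)),("side",(300,490),(-.036,-.129,0))]
def res(p,f=False):
    R=shelfR(p[3]);o=[]
    for n,c,l in obs:
        l=(.009,p[4],.106) if l=="L" else (.009,p[5],.106) if l=="R" else l
        o.append(proj(n,R@np.array(l)+p[:3])[0]-full(n,c))
    return np.array(o) if f else np.ravel(o)
s=least_squares(res,[.6,.35,.1,.3,.095,-.095],loss="soft_l1")
print(s.x.round(4));print(res(s.x,True).round(1))
R=shelfR(s.x[3]);print(R.round(3))
np.save("shelf.npy",s.x)
for t,sd in (((493,205),(415,243)),((95,327),(297,105))):
    u=[full("top",t),full("side",sd)]
    q=least_squares(lambda P:np.ravel([proj("top",P)[0]-u[0],proj("side",P)[0]-u[1]]),[.6,.35,.25])
    print("upper",q.x,q.fun.round(1),"shelf",(R.T@(q.x-s.x[:3])).round(4))
b=onz("top",full("top",(438,545)),.023);l=onz("top",full("top",(563,507)),.023)
print("jar",b,l,np.linalg.norm(l-b),(b+l)/2,np.degrees(np.arctan2(*(l-b)[1::-1])))
print(proj("side",[b,l]))
E
```

```text
[ 0.5689  0.3443  0.0339  0.3337  0.099  -0.0876]
[[ 0.3 -0. ]
 [-0.3 -0.8]
 [-0.5 -0.7]
 [ 0.2 -1.7]
 [-2.5 -0.8]
 [-4.7 -0. ]
 [ 1.4 -0.6]
 [-0.7 -2.2]
 [-1.3  1.3]
 [ 0.2  0.6]]
[[ 0.924 -0.328  0.196]
 [ 0.32   0.945  0.068]
 [-0.208  0.     0.978]]
upper [0.63883981 0.23406853 0.21629096] [ 0.  -1.6 -1.5  0.2] shelf [-0.0086 -0.1271  0.1846]
upper [0.55964146 0.47833671 0.21641318] [-0.  -1.2 -1.4  0.1] shelf [-0.0035  0.1297  0.1858]
jar [0.40930244 0.24653141 0.023     ] [0.4391924  0.15188901 0.023     ] 0.09925016029682723 [0.42424742 0.19921021 0.023     ] -72.47283950691417
[[191.42949072 273.31863462]
 [198.16186689 305.88599067]]
```

```bash
cat >> geo.py <<'E'
S=np.load("shelf.npy"); RS=shelfR(S[3])
A=np.radians(30)
def toolR(xj,yj,zj):  # tool z = xj cosA - zj sinA, tool y = yj
    z=np.cos(A)*xj-np.sin(A)*zj; return np.column_stack([np.cross(yj,z),yj,z])
def place(l):  # TCP pose holding grasp point at shelf coords l
    R=toolR(*RS.T); return S[:3]+RS@np.array(l)+R[:,2]*ctrl.pinch_z,R
def lying(mid,az,along=.009,back=0,up=.004):
    d=np.array([np.cos(az),np.sin(az),0]);R=toolR(np.array([0,0,-1.]),np.cross(d,[0,0,-1]),d)
    g=np.array(mid)+d*along
    return g+R[:,2]*(ctrl.pinch_z-up-back),R
def now(): o=ctrl.get_obs(); return np.array(o["ee_pos"]),Ro.from_euler("xyz",o["eef_rot"]).as_matrix()
def plan(T,n=None,T0=None):
    p0,R0=T0 or now(); w=Ro.from_matrix(R0.T@T[1]).as_rotvec()
    d=np.linalg.norm(T[0]-p0); n=n or int(np.ceil(max(abs(w).max()/.13,d/.04,1)))
    w=w/n; Q=sum(Ro.from_rotvec(k*w).as_matrix() for k in range(n)); t=np.linalg.solve(Q,R0.T@(T[0]-p0))
    st=Ro.from_rotvec(w).as_matrix();p,R=p0.copy(),R0
    path=[]
    for k in range(n): p=p+R@t;R=R@st;path.append(p.round(3))
    print("n",n,"row",t.round(4).tolist(),w.round(4).tolist(),"path",[x.tolist() for x in path[::max(1,n//5)]])
    return n
E
python3 - <<'E'
from geo import *
foot=onz("top",full("top",(493,347)),.004); print("foot",foot, onz("side",full("side",(285,546)),.004))
print("legtop",onz("top",full("top",(508,180)),.22))
az=np.radians(-72.5); mid=[.427,.198,.023]
T=lying(mid,az); p,R=T
for y in(-.0885,.0885):
  for x in(-.0375,.0375): print("corner",(p+R@np.array([x,y,-.0188-.078])).round(3))
print("T",T); pre=lying(mid,az,back=.09); plan(pre); print(pre[0])
for y in (.006,):print("place",place([.009,y,.062]))
E
```

```text
foot [0.56137723 0.203193   0.004     ] [0.56911928 0.20070263 0.004     ]
legtop [0.65076966 0.22552931 0.22      ]
corner [0.367 0.093 0.075]
corner [0.348 0.155 0.113]
corner [0.536 0.146 0.075]
corner [0.517 0.208 0.113]
T (array([0.42748113, 0.19647405, 0.01018282]), array([[-0.26041886,  0.95371695, -0.1503529 ],
       [ 0.82594311,  0.3007058 ,  0.47685848],
       [ 0.5       ,  0.        , -0.8660254 ]]))
n 11 row [-0.0375, -0.0086, -0.0006] [-0.0195, 0.0449, 0.0723] path [[0.269, 0.471, 0.181], [0.324, 0.417, 0.177], [0.369, 0.356, 0.165], [0.404, 0.29, 0.146], [0.429, 0.222, 0.12], [0.441, 0.154, 0.088]]
[0.44101289 0.15355679 0.08812511]
place (array([0.60062326, 0.36164592, 0.08013045]), array([[-0.6322224 , -0.32752779,  0.70215411],
       [-0.21915887,  0.94484155,  0.24340058],
       [-0.74314483,  0.        , -0.66913061]]))
```

Call:
{"fn": "jog_arm", "kwargs": {"motion": [[-0.0375,-0.0085,0,-0.02,0.045,0.072,1],[-0.0375,-0.0085,0,-0.02,0.045,0.072,1],[-0.0375,-0.0085,0,-0.02,0.045,0.072,1],[-0.0375,-0.0085,0,-0.02,0.045,0.072,1],[-0.0375,-0.0085,0,-0.02,0.045,0.072,1]]}}

```text
time_s: 0.6
ee_pos: [0.3706, 0.3554, 0.1625]
eef_rot: [3.082, -0.24, 2.333]
force: [1.0, 1.4, 0.1]
grip_width: 0.094
grip_force: 0.0
```

Call:
{"fn": "jog_arm", "kwargs": {"motion": [[-0.0375,-0.0085,0,-0.02,0.045,0.072,1],[-0.0375,-0.0085,0,-0.02,0.045,0.072,1],[-0.0375,-0.0085,0,-0.02,0.045,0.072,1],[-0.0375,-0.0085,0,-0.02,0.045,0.072,1],[0,0,0,0,0,0,1]]}}

```text
time_s: 1.1
ee_pos: [0.4297, 0.2202, 0.1126]
eef_rot: [3.105, -0.436, 2.032]
force: [-0.2, -0.6, -0.1]
grip_width: 0.0939
grip_force: 0.0
```

Run:
```python
from geo import *
az=np.radians(-72.5); mid=[.427,.198,.023]
plan(lying(mid,az,back=.09)); print(now(),ctrl.get_obs()["qpos"])
```

```text
n 2 row [-0.0348, -0.0084, -0.0037] [-0.0176, 0.0426, 0.0698] path [[0.437, 0.187, 0.101], [0.441, 0.154, 0.088]]
(array([0.42970614, 0.22016972, 0.11264741]), array([[-0.40317286,  0.90194408, -0.15475306],
       [ 0.81196602,  0.4305718 ,  0.39410546],
       [ 0.42209339,  0.0332384 , -0.90594281]])) [ 0.14014043  0.26770026  1.80361671  0.4549562   1.21471525 -0.50480664]
```

Call:
{"fn": "jog_arm", "kwargs": {"motion": [[-0.035,-0.0085,-0.004,-0.018,0.043,0.07,1],[-0.035,-0.0085,-0.004,-0.018,0.043,0.07,1],[0,0,0,0,0,0,1],[0,0,0,0,0,0,1]]}}

```text
time_s: 1.5
ee_pos: [0.4415, 0.1568, 0.0906]
eef_rot: [3.136, -0.523, 1.885]
force: [-0.4, 1.1, -0.4]
grip_width: 0.0939
grip_force: 0.0
```

Run:
```python
from geo import *
p,R=now(); print(p,R.round(3)); az=np.radians(-72.5); mid=np.array([.427,.198,.023])
print("tool-frame offset to grasp",R.T@(lying(mid,az)[0]-p), lying(mid,az)[1].round(3))
ims=[]
d=np.array([np.cos(az),np.sin(az),0])
for n,(x0,y0) in {"side":(130,200),"top":(240,160)}.items():
    c=ctrl.camera(n)[:,:,::-1].copy()
    for q in (p,mid+.053*d,mid-.053*d,p+R@[0,.047,0],p+R@[0,-.047,0]):
        u=proj(n,q)[0]; cv2.circle(c,tuple(int(round(8*v)) for v in u),10,(255,0,255),-1,shift=3)
    ims.append(cv2.resize(c[y0:y0+130,x0:x0+130],None,fx=3,fy=3,interpolation=cv2.INTER_CUBIC))
cv2.imwrite("pics/pre.png",np.hstack(ims))
```

```text
[0.44147012 0.15680053 0.09063553] [[-0.268  0.952 -0.15 ]
 [ 0.824  0.307  0.476]
 [ 0.499  0.005 -0.866]]
tool-frame offset to grasp [-0.00372261 -0.00149955  0.09069847] [[-0.26   0.954 -0.15 ]
 [ 0.826  0.301  0.477]
 [ 0.5    0.    -0.866]]
```

View pics/pre.png

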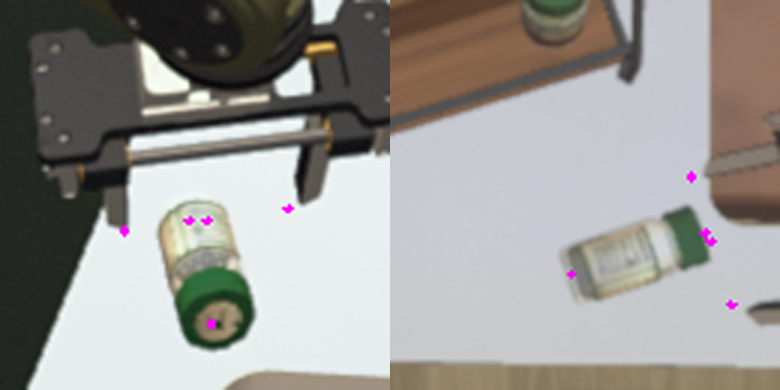

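The picture shows the jar centred between the open fingertips: the tips are at about (117,228) and (305,203) in the side half, and the jar axis is near x≈205. The predicted jar end points land on its ends, so I'll go in and close.

Call:
{"fn": "jog_arm", "kwargs": {"motion": [[-0.002,-0.001,0.02,0,0,0,1],[-0.002,0,0.02,0,0,0,1],[0,0,0.02,0,0,0,1],[0,0,0.018,0,0,0,1],[0,0,0.01,0,0,0,1]]}}

```text
time_s: 2.1
ee_pos: [0.4276, 0.1968, 0.0119]
eef_rot: [3.136, -0.523, 1.889]
force: [0.6, -0.6, 0.9]
grip_width: 0.0941
grip_force: 0.0
```

Call:
{"fn": "jog_arm", "kwargs": {"motion": [[0,0,0,0,0,0,1],[0,0,0,0,0,0,0],[0,0,0,0,0,0,-1],[0,0,0,0,0,0,-1],[0,0,0,0,0,0,-1]], "squeeze": 15}}

```text
time_s: 2.6
ee_pos: [0.4287, 0.195, 0.0128]
eef_rot: [3.135, -0.523, 1.886]
force: [0.7, -0.4, -0.2]
grip_width: 0.0655
grip_force: 0.0
```

Call:
{"fn": "jog_arm", "kwargs": {"motion": [[0,0,0,0,0,0,-1],[0,0,0,0,0,0,-1],[0,0,0,0,0,0,-1],[0,0,0,0,0,0,-1],[0,0,0,0,0,0,-1]], "squeeze": 20}}

```text
time_s: 3.1
ee_pos: [0.4284, 0.1951, 0.0124]
eef_rot: [3.136, -0.523, 1.886]
force: [-0.1, -0.9, -1.0]
grip_width: 0.0393
grip_force: 16.8
```

Run:
```python
from geo import *
p,R=now(); print(p,ctrl.get_obs()["grip_width"],ctrl.get_obs()["grip_force"])
ims=[]
for n,(x0,y0) in {"side":(130,200),"top":(240,160)}.items():
    c=ctrl.camera(n)[:,:,::-1].copy()
    ims.append(cv2.resize(c[y0:y0+130,x0:x0+130],None,fx=3,fy=3,interpolation=cv2.INTER_CUBIC))
cv2.imwrite("pics/grip.png",np.hstack(ims))
```

```text
[0.42838905 0.19513969 0.01241578] 0.03930901744532316 16.80864940979518
```

View pics/grip.png

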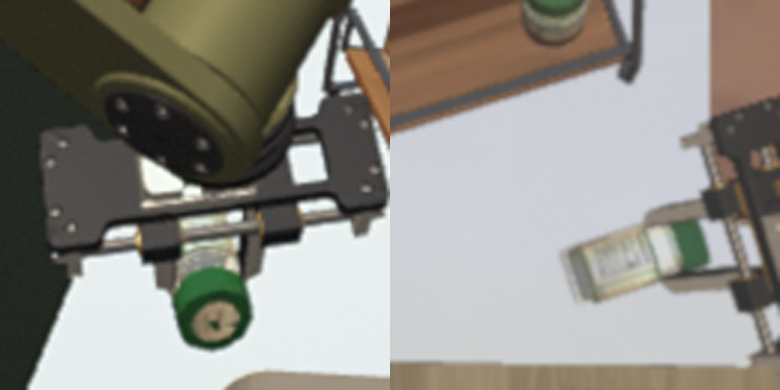

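The side half shows the lid at (213,320), square between the fingers. The top half shows the fingers closed on the jar just below the lid at about (655,250). The width is smaller than the jar's diameter, but there is no wedging force, so I'll lift slowly and check.

Call:
{"fn": "jog_arm", "kwargs": {"motion": [[0.0025,0,-0.0045,0,0,0,-1],[0.0025,0,-0.0045,0,0,0,-1],[0.005,0,-0.009,0,0,0,-1],[0.005,0,-0.009,0,0,0,-1],[0,0,0,0,0,0,-1]], "squeeze": 25}}

```text
time_s: 3.7
ee_pos: [0.4292, 0.1947, 0.045]
eef_rot: [3.133, -0.522, 1.888]
force: [0.1, -0.2, -0.4]
grip_width: 0.0296
grip_force: 20.9
```

Call:
{"fn": "jog_arm", "kwargs": {"motion": [[0.01,0,-0.018,0,0,0,-1],[0.01,0,-0.018,0,0,0,-1],[0.01,0,-0.018,0,0,0,-1],[0.005,0,-0.009,0,0,0,-1],[0,0,0,0,0,0,-1]]}}

```text
time_s: 4.2
ee_pos: [0.4289, 0.1935, 0.1163]
eef_rot: [3.133, -0.522, 1.887]
force: [0.1, -0.4, 0.3]
grip_width: 0.0002
grip_force: 0.0
```

Run:
```python
from geo import *
p,R=now(); print(p,ctrl.get_obs())
ims=[]
for n,(x0,y0) in {"side":(130,170),"top":(240,140)}.items():
    c=ctrl.camera(n)[:,:,::-1].copy()
    ims.append(cv2.resize(c[y0:y0+150,x0:x0+130],None,fx=3,fy=3,interpolation=cv2.INTER_CUBIC))
cv2.imwrite("pics/lift.png",np.hstack(ims))
```

```text
[0.42892746 0.19349333 0.11630181] {'time_s': 4.2, 'qpos': array([ 0.03462927,  0.25582731,  1.84048928,  0.5334946 ,  1.2434464 ,
       -0.50577523]), 'joint_vel': array([ 0.00108198,  0.03359429,  0.0283436 ,  0.00321794, -0.02519764,
       -0.01645022]), 'tau': array([ 1.83706678e-02, -4.71405137e+01, -3.10695899e+01,  1.10522803e+00,
        1.14106033e+00,  2.78377840e-01]), 'ee_pos': array([0.42892746, 0.19349333, 0.11630181]), 'eef_rot': array([ 3.13340376, -0.52239283,  1.88718958]), 'force': array([ 0.05450708, -0.35574873,  0.29194534]), 'moment': array([-0.26013969,  0.00933969,  0.03010139]), 'grip_force': 0.0, 'grip_width': 0.0002277769310552203}
```

View pics/lift.png

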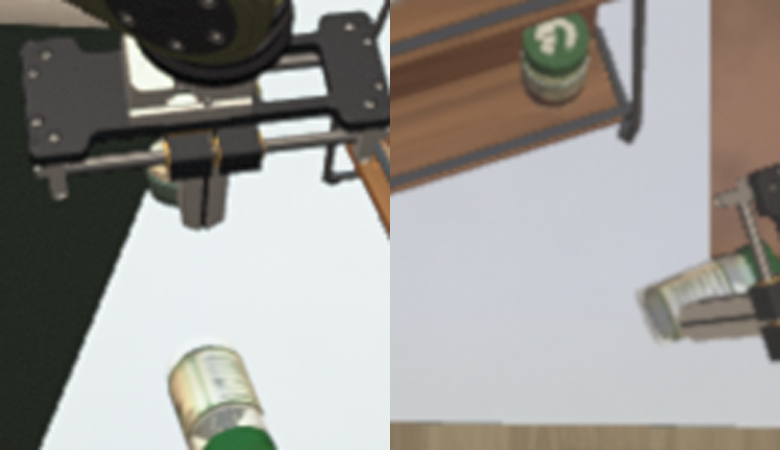

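The grip wedged the jar out. It now lies about 40 mm further right, with its base at (205,360) in the side half and (655,310) in the top half. The shut fingertips appear at (203,228) in the side half and (682,325) in the top half. I'll compare those with the reported TCP.

Run:
```python
from geo import *
p,R=now(); u={"side":(130+203/3,170+228/3),"top":(240+(682-390)/3,140+325/3)}
for n in u: print(n,u[n],"TCP proj",proj(n,p),"grasp",proj(n,p-R[:,2]*.0188))
q=least_squares(lambda P:np.ravel([proj(n,P)[0]-u[n] for n in u]),p); print(q.x,q.fun,"tool frame",R.T@(q.x-p))
ims=[]
for n,(x0,y0) in {"side":(130,230),"top":(270,170)}.items():
    c=ctrl.camera(n)[:,:,::-1].copy()
    ims.append(cv2.resize(c[y0:y0+130,x0:x0+130],None,fx=3,fy=3,interpolation=cv2.INTER_CUBIC))
cv2.imwrite("pics/fell.png",np.hstack(ims))
```

```text
side (197.66666666666669, 246.0) TCP proj [[194.29407355 248.74586275]] grasp [[194.61655996 243.66297796]]
top (337.3333333333333, 248.33333333333331) TCP proj [[331.25607236 246.85393654]] grasp [[337.04627874 246.15232472]]
[0.43198325 0.18392141 0.1270537 ] [-2.43058626 -0.18004077 -0.36666617 -2.83979235] tool frame [-0.00272597  0.0007969  -0.01578052]
```

View pics/fell.png

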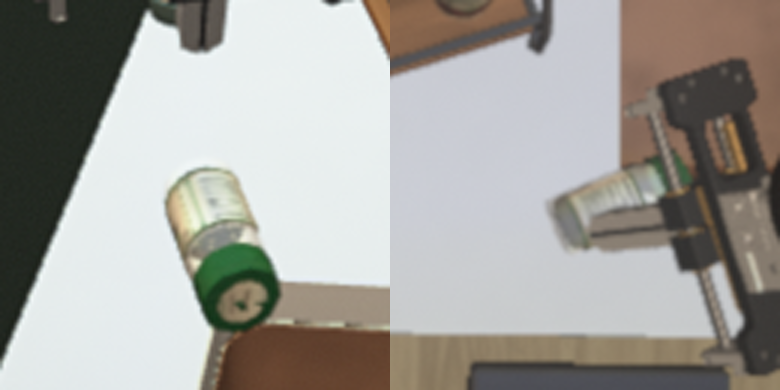

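The jar rests still. Its base end is at about (567,224) in the top half, and its lid end is near the sink rim at (683,170). The real fingertips are about 15 mm short of the reported TCP along the tool, so I'll allow for that and re-measure the jar.

Run:
```python
from geo import *
f=lambda n,c: (130+c[0]/3,230+c[1]/3) if n=="side" else (270+(c[0]-390)/3,170+c[1]/3)
for nm,t,s in (("base",(567,224),(204,205)),("lid",(684,172),(241,302))):
    T,Sd=f("top",t),f("side",s)
    print(nm,onz("top",T,.023),onz("side",Sd,.023))
# bias of sides using fitted earlier jar; sink rim
for c in ((348,83),(347,234)): print("sink top",onz("top",c,0))
for c in ((205,325),(410,332)): print("sink side",onz("side",c,0))
```

```text
base [0.42595027 0.18293148 0.023     ] [0.43529074 0.17240246 0.023     ]
lid [0.46641659 0.09427951 0.023     ] [0.46990395 0.09211996 0.023     ]
sink top [0.8050367  0.13673401 0.        ]
sink top [0.44958209 0.13732273 0.        ]
sink side [0.45424379 0.1301812  0.        ]
sink side [0.81020129 0.1419189  0.        ]
```

Run:
```python
from geo import *
az=np.radians(-66); mid=[.449,.136,.023]
T=lying(mid,az,along=-.018,back=.06,up=-.012); print(T[0],now()[0]); plan(T,4)
```

```text
[0.4476171  0.13910605 0.04828794] [0.42792102 0.19344276 0.11442668]
n 4 row [-0.0208, -0.0001, 0.0071] [0.014, 0.0001, -0.0226] path [[0.432, 0.18, 0.098], [0.437, 0.166, 0.081], [0.442, 0.152, 0.065], [0.448, 0.139, 0.048]]
```

Call:
{"fn": "jog_arm", "kwargs": {"motion": [[0,0,0,0,0,0,1],[0,0,0,0,0,0,1],[0,0,0,0,0,0,1],[0,0,0,0,0,0,1],[0,0,0,0,0,0,1]]}}

```text
time_s: 4.9
ee_pos: [0.4284, 0.1935, 0.1154]
eef_rot: [3.136, -0.523, 1.886]
force: [-0.1, 0.7, 0.6]
grip_width: 0.037
grip_force: 0.0
```

Call:
{"fn": "jog_arm", "kwargs": {"motion": [[-0.021,0,0.007,0.014,0,-0.023,1],[-0.021,0,0.007,0.014,0,-0.023,1],[-0.021,0,0.007,0.014,0,-0.023,1],[-0.021,0,0.007,0.014,0,-0.023,1],[0,0,0,0,0,0,1]]}}

```text
time_s: 5.4
ee_pos: [0.4487, 0.1375, 0.0476]
eef_rot: [-3.141, -0.524, 1.99]
force: [-0.0, 1.2, 0.8]
grip_width: 0.0772
grip_force: 0.0
```

Call:
{"fn": "jog_arm", "kwargs": {"motion": [[0,0,0,0,0,0,1]]}}

```text
time_s: 5.5
ee_pos: [0.4489, 0.1386, 0.0494]
eef_rot: [3.139, -0.523, 1.991]
force: [0.5, 0.8, 0.1]
grip_width: 0.0852
grip_force: 0.0
```

Run:
```python
from geo import *
az=np.radians(-66); mid=[.449,.136,.023]
p,R=now();T=lying(mid,az,along=-.018,up=-.012); print(R.T@(T[0]-p),Ro.from_matrix(R.T@T[1]).as_rotvec(),p)
d=np.array([np.cos(az),np.sin(az),0])
ims=[]
for n,(x0,y0) in {"side":(130,230),"top":(270,170)}.items():
    c=ctrl.camera(n)[:,:,::-1].copy()
    for q in (mid+.053*d,mid-.053*d): cv2.circle(c,tuple(int(round(8*v)) for v in proj(n,q)[0]),10,(255,0,255),-1,shift=3)
    ims.append(cv2.resize(c[y0:y0+130,x0:x0+130],None,fx=3,fy=3,interpolation=cv2.INTER_CUBIC))
cv2.imwrite("pics/pre2.png",np.hstack(ims))
```

```text
[ 0.00027829 -0.00106185  0.06144824] [0.00170364 0.00066718 0.00079642] [0.44886991 0.13864597 0.04942554]
```

View pics/pre2.png

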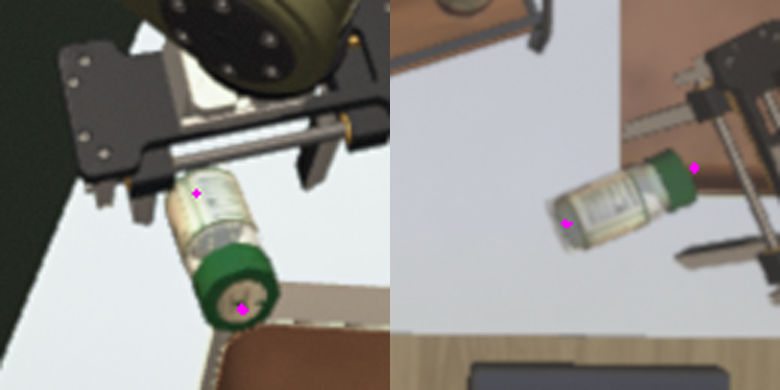

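The picture shows the jar axis running from (205,193) to (240,305) in the side half. The open fingertips straddle it in the top half, at (625,135) and (680,255). I'll descend with force checks.

Call:
{"fn": "jog_arm", "kwargs": {"motion": [[0,-0.001,0.015,0,0,0,1],[0,0,0.015,0,0,0,1],[0,0,0.01,0,0,0,1],[0,0,0.005,0,0,0,1],[0,0,0,0,0,0,1]]}}

```text
time_s: 6.1
ee_pos: [0.4388, 0.1589, 0.0103]
eef_rot: [3.139, -0.523, 1.993]
force: [0.2, 0.6, -0.9]
grip_width: 0.0939
grip_force: 0.0
```

Call:
{"fn": "jog_arm", "kwargs": {"motion": [[0,0,0.004,0,0,0,1],[0,0,0.004,0,0,0,1],[0,0,0,0,0,0,1]]}}

```text
time_s: 6.4
ee_pos: [0.4371, 0.1623, 0.003]
eef_rot: [3.139, -0.523, 1.992]
force: [0.3, 0.9, 0.4]
grip_width: 0.0939
grip_force: 0.0
```

Call:
{"fn": "jog_arm", "kwargs": {"motion": [[0,0,0.003,0,0,0,1],[0,0,0,0,0,0,1]]}}

```text
time_s: 6.6
ee_pos: [0.4366, 0.1636, 0.0005]
eef_rot: [3.139, -0.523, 1.992]
force: [0.3, 0.6, 0.1]
grip_width: 0.094
grip_force: 0.0
```

Call:
{"fn": "jog_arm", "kwargs": {"motion": [[0,0,0.003,0,0,0,1],[0,0,0,0,0,0,1]]}}

```text
time_s: 6.8
ee_pos: [0.4359, 0.165, -0.0022]
eef_rot: [3.139, -0.523, 1.992]
force: [-0.9, -0.0, 0.0]
grip_width: 0.0941
grip_force: 0.0
```

Call:
{"fn": "jog_arm", "kwargs": {"motion": [[0,0,0.003,0,0,0,1],[0,0,0,0,0,0,1]]}}

```text
time_s: 7.0
ee_pos: [0.4353, 0.1664, -0.0048]
eef_rot: [3.139, -0.523, 1.992]
force: [0.3, 0.7, -0.1]
grip_width: 0.0939
grip_force: 0.0
```

Call:
{"fn": "jog_arm", "kwargs": {"motion": [[0,0,0.0015,0,0,0,1],[0,0,0,0,0,0,1]]}}

```text
time_s: 7.2
ee_pos: [0.4351, 0.167, -0.0059]
eef_rot: [3.139, -0.523, 1.992]
force: [-0.3, 0.0, -0.0]
grip_width: 0.0939
grip_force: 0.0
```

Call:
{"fn": "jog_arm", "kwargs": {"motion": [[0,0,0.002,0,0,0,1],[0,0,0,0,0,0,1]]}}

```text
time_s: 7.4
ee_pos: [0.4347, 0.168, -0.0078]
eef_rot: [3.139, -0.523, 1.992]
force: [-0.2, 0.0, 0.3]
grip_width: 0.0937
grip_force: 0.0
```

Call:
{"fn": "jog_arm", "kwargs": {"motion": [[0,0,0.002,0,0,0,1],[0,0,0,0,0,0,1]]}}

```text
time_s: 7.6
ee_pos: [0.4343, 0.1689, -0.0095]
eef_rot: [3.139, -0.523, 1.992]
force: [-0.1, 0.6, 0.4]
grip_width: 0.0941
grip_force: 0.0
```

Call:
{"fn": "jog_arm", "kwargs": {"motion": [[0,0,0,0,0,0,-1],[0,0,0,0,0,0,-1],[0,0,0,0,0,0,-1],[0,0,0,0,0,0,-1],[0,0,0,0,0,0,-1]], "squeeze": 8}}

```text
time_s: 8.1
ee_pos: [0.4344, 0.1688, -0.0093]
eef_rot: [3.139, -0.523, 1.992]
force: [-0.4, 0.4, -0.2]
grip_width: 0.0572
grip_force: 0.0
```

Call:
{"fn": "jog_arm", "kwargs": {"motion": [[0,0,0,0,0,0,-1],[0,0,0,0,0,0,-1],[0,0,0,0,0,0,-1],[0,0,0,0,0,0,-1]]}}

```text
time_s: 8.5
ee_pos: [0.4344, 0.1688, -0.0093]
eef_rot: [3.139, -0.523, 1.992]
force: [-0.9, -0.3, 0.7]
grip_width: 0.0444
grip_force: 8.0
```

Call:
{"fn": "jog_arm", "kwargs": {"motion": [[0,0,0,0,0,0,-1],[0,0,0,0,0,0,-1],[0,0,0,0,0,0,-1]], "squeeze": 14}}

```text
time_s: 8.8
ee_pos: [0.4344, 0.1688, -0.0093]
eef_rot: [3.139, -0.523, 1.992]
force: [0.1, -0.2, 0.8]
grip_width: 0.0442
grip_force: 14.0
```

Call:
{"fn": "jog_arm", "kwargs": {"motion": [[0,0,0,0,0,0,0.4],[0,0,0,0,0,0,0.4],[0,0,0,0,0,0,0.4],[0,0,0.003,0,0,0,0.4],[0,0,0,0,0,0,0.4]]}}

```text
time_s: 9.3
ee_pos: [0.4335, 0.1703, -0.0122]
eef_rot: [3.139, -0.523, 1.992]
force: [-0.3, 0.9, -0.7]
grip_width: 0.0662
grip_force: 0.0
```

Call:
{"fn": "jog_arm", "kwargs": {"motion": [[0,0,0.002,0,0,0,0.4],[0,0,0,0,0,0,0.4]]}}

```text
time_s: 9.5
ee_pos: [0.4332, 0.1712, -0.0139]
eef_rot: [3.139, -0.523, 1.992]
force: [0.0, 0.4, 0.4]
grip_width: 0.0658
grip_force: 0.0
```

Call:
{"fn": "jog_arm", "kwargs": {"motion": [[0,0,0.002,0,0,0,0.4],[0,0,0,0,0,0,0.4]]}}

```text
time_s: 9.7
ee_pos: [0.4329, 0.1721, -0.0155]
eef_rot: [3.139, -0.523, 1.992]
force: [-0.0, 0.4, 0.1]
grip_width: 0.0657
grip_force: 0.0
```

Call:
{"fn": "jog_arm", "kwargs": {"motion": [[0,0,0.002,0,0,0,0.4],[0,0,0,0,0,0,0.4]]}}

```text
time_s: 9.9
ee_pos: [0.4329, 0.1729, -0.0169]
eef_rot: [3.138, -0.522, 1.992]
force: [0.8, -2.4, 5.8]
grip_width: 0.0659
grip_force: 2.8
```

Call:
{"fn": "jog_arm", "kwargs": {"motion": [[0,0,0,0,0,0,-1],[0,0,0,0,0,0,-1],[0,0,0,0,0,0,-1],[0,0,0,0,0,0,-1],[0,0,0,0,0,0,-1]], "squeeze": 10}}

```text
time_s: 10.4
ee_pos: [0.4328, 0.1731, -0.0168]
eef_rot: [3.138, -0.523, 1.992]
force: [-0.1, -0.1, 5.0]
grip_width: 0.0438
grip_force: 14.3
```

Call:
{"fn": "jog_arm", "kwargs": {"motion": [[0,0,0,0,0,0,-1],[0,0,0,0,0,0,-1]], "squeeze": 20}}

```text
time_s: 10.6
ee_pos: [0.4328, 0.1731, -0.0168]
eef_rot: [3.138, -0.523, 1.992]
force: [-0.0, 0.7, 6.1]
grip_width: 0.0445
grip_force: 23.8
```

Call:
{"fn": "jog_arm", "kwargs": {"motion": [[0,0,0,0,0,0,0.3],[0,0,0,0,0,0,0.3],[0,0,-0.004,0,0,0,0.3],[0,0,-0.003,0,0,0,0.3],[0,0,0,0,0,0,0]]}}

```text
time_s: 11.1
ee_pos: [0.4342, 0.1695, -0.0108]
eef_rot: [3.138, -0.522, 1.992]
force: [-0.6, 0.0, -0.6]
grip_width: 0.0561
grip_force: 0.0
```

Call:
{"fn": "jog_arm", "kwargs": {"motion": [[0,0,0,0,0,0,-1],[0,0,0,0,0,0,-1],[0,0,0,0,0,0,-1],[0,0,0,0,0,0,-1],[0,0,0,0,0,0,-1]], "squeeze": 12}}

```text
time_s: 11.6
ee_pos: [0.4339, 0.1697, -0.0111]
eef_rot: [3.139, -0.523, 1.992]
force: [0.5, -1.0, -0.2]
grip_width: 0.0445
grip_force: 12.0
```

Call:
{"fn": "jog_arm", "kwargs": {"motion": [[0,0,0,0,0,0,-1],[0.0025,0,-0.0045,0,0,0,-1],[0.0025,0,-0.0045,0,0,0,-1],[0,0,0,0,0,0,-1]], "squeeze": 25}}

```text
time_s: 12.0
ee_pos: [0.4345, 0.1696, 0.0]
eef_rot: [3.138, -0.522, 1.993]
force: [-0.1, 0.0, -1.1]
grip_width: 0.0439
grip_force: 25.0
```

Call:
{"fn": "jog_arm", "kwargs": {"motion": [[0.005,0,-0.0085,0,0,0,-1],[0.005,0,-0.0085,0,0,0,-1],[0,0,0,0,0,0,-1]], "squeeze": 25}}

```text
time_s: 12.3
ee_pos: [0.4347, 0.1697, 0.0205]
eef_rot: [3.136, -0.522, 1.993]
force: [0.4, -0.3, -0.6]
grip_width: 0.0445
grip_force: 25.0
```

```bash
cat >> geo.py <<'E'
az=np.radians(-66); mid0=np.array([.449,.136,.023])
def setgrip():
    Tg=(np.array([.4340,.1697,-.0111]),Ro.from_euler("xyz",[3.139,-.523,1.992]).as_matrix())
    d=np.array([np.cos(az),np.sin(az),0]); J=np.column_stack([[0,0,-1.],np.cross(d,[0,0,-1]),d])
    return Tg[1].T@(mid0-Tg[0]),Tg[1].T@J
GP,GR=setgrip()
def tgt(l): # TCP pose for jar mid at shelf coords l, in shelf orientation
    R=RS@GR.T; return S[:3]+RS@np.array(l)-R@GP,R
def jarpose(): p,R=now(); return RS.T@(p+R@GP-S[:3]),RS.T@R@GR
E
python3 - <<'E'
from geo import *
print(GP,GR.round(3)); p,R=now()
up=(p+np.array([0,0,.14]),R); print("R^T z",R.T@[0,0,.14]); T=tgt([-.15,.006,.17]); print(T)
plan(T,T0=up)
E
```

```text
[-1.49241691e-02  3.47664121e-05 -4.79663212e-02] [[-0.499 -0.002 -0.866]
 [-0.002  1.    -0.001]
 [ 0.866  0.001 -0.499]]
R^T z [ 0.06975774  0.00064291 -0.1213814 ]
(array([0.4859592 , 0.32190188, 0.18823677]), array([[-6.31141781e-01, -3.29804875e-01,  7.02060394e-01],
       [-2.20915747e-01,  9.44048967e-01,  2.44883197e-01],
       [-7.43543062e-01, -5.40179275e-04, -6.68687837e-01]]))
n 13 row [0.002, 0.0137, 0.0001] [-0.0189, -0.0833, -0.1206] path [[0.446, 0.177, 0.161], [0.467, 0.195, 0.166], [0.483, 0.217, 0.172], [0.493, 0.241, 0.179], [0.496, 0.268, 0.185], [0.494, 0.295, 0.188], [0.486, 0.322, 0.188]]
```

Call:
{"fn": "jog_arm", "kwargs": {"motion": [[0.0175,0,-0.03,0,0,0,-1],[0.0175,0,-0.03,0,0,0,-1],[0.0175,0,-0.03,0,0,0,-1],[0.0175,0,-0.03,0,0,0,-1],[0,0,0,0,0,0,-1]], "squeeze": 25}}

```text
time_s: 12.8
ee_pos: [0.435, 0.1704, 0.1618]
eef_rot: [3.131, -0.52, 1.996]
force: [-0.0, 0.0, -1.6]
grip_width: 0.0439
grip_force: 25.0
```

Call:
{"fn": "jog_arm", "kwargs": {"motion": [[0.0015,0.011,0,-0.015,-0.068,-0.098,-1],[0.0015,0.011,0,-0.015,-0.068,-0.098,-1],[0.0015,0.011,0,-0.015,-0.068,-0.098,-1],[0.0015,0.011,0,-0.015,-0.068,-0.098,-1],[0.0015,0.011,0,-0.015,-0.068,-0.098,-1]]}}

```text
time_s: 13.3
ee_pos: [0.4745, 0.2061, 0.1659]
eef_rot: [2.908, -0.116, 2.463]
force: [0.4, -0.5, -1.2]
grip_width: 0.0438
grip_force: 25.0
```

Run:
```python
from geo import *
o=ctrl.get_obs();print(o["qpos"],o["grip_width"],o["force"]);plan(tgt([-.15,.006,.17]),10)
```

```text
[ 0.20410507  0.15958703  1.75500298  0.26207402  1.13038622 -0.77565442] 0.043838002508085255 [ 0.39409217 -0.47709099 -1.15873707]
n 10 row [0.0015, 0.0123, -0.0001] [-0.0171, -0.0745, -0.1072] path [[0.481, 0.216, 0.169], [0.491, 0.238, 0.176], [0.496, 0.262, 0.182], [0.495, 0.286, 0.186], [0.49, 0.31, 0.188]]
```

Call:
{"fn": "jog_arm", "kwargs": {"motion": [[0.0015,0.012,0,-0.017,-0.074,-0.107,-1],[0.0015,0.012,0,-0.017,-0.074,-0.107,-1],[0.0015,0.012,0,-0.017,-0.074,-0.107,-1],[0.0015,0.012,0,-0.017,-0.074,-0.107,-1],[0.0015,0.012,0,-0.017,-0.074,-0.107,-1]]}}

```text
time_s: 13.8
ee_pos: [0.4947, 0.2606, 0.1808]
eef_rot: [2.879, 0.381, 2.891]
force: [1.7, -0.0, -0.9]
grip_width: 0.0437
grip_force: 25.0
```

Call:
{"fn": "jog_arm", "kwargs": {"motion": [[0.0015,0.012,0,-0.017,-0.074,-0.107,-1],[0.0015,0.012,0,-0.017,-0.074,-0.107,-1],[0.0015,0.012,0,-0.017,-0.074,-0.107,-1],[0.0015,0.012,0,-0.017,-0.074,-0.107,-1],[0,0,0,0,0,0,-1]]}}

```text
time_s: 14.3
ee_pos: [0.4879, 0.3077, 0.1851]
eef_rot: [3.052, 0.751, -2.955]
force: [-0.1, -0.9, -1.5]
grip_width: 0.0442
grip_force: 25.0
```

Run:
```python
from geo import *
o=ctrl.get_obs();print(o["qpos"],o["grip_width"],o["force"]);plan(tgt([-.15,.006,.17]));print(jarpose())
```

```text
[ 0.59502619  0.0139447   2.04377004 -0.50975702  0.39434722 -0.79429123] 0.044244088560541586 [-0.14062909 -0.85658857 -1.4845029 ]
n 1 row [-0.0027, 0.0144, -0.0005] [-0.0166, -0.0828, -0.1088] path [[0.486, 0.322, 0.188]]
(array([-0.14898914, -0.00908771,  0.16904726]), array([[ 0.99419729,  0.07218237,  0.07975873],
       [-0.06507892,  0.9939628 , -0.08833281],
       [-0.08565329,  0.08262963,  0.99289267]]))
```

Call:
{"fn": "jog_arm", "kwargs": {"motion": [[-0.0025,0.014,0,-0.017,-0.083,-0.109,-1],[0,0,0,0,0,0,-1],[0,0,0,0,0,0,-1]]}}

```text
time_s: 14.6
ee_pos: [0.4892, 0.3176, 0.1893]
eef_rot: [3.119, 0.824, -2.847]
force: [0.9, 0.7, -1.4]
grip_width: 0.0442
grip_force: 25.0
```

```bash
cat > green.py <<'E'
from geo import *
def blobs(im):
    h=cv2.cvtColor(im,cv2.COLOR_RGB2HSV); m=cv2.inRange(h,(45,110,30),(85,255,200))
    m=cv2.morphologyEx(m,cv2.MORPH_CLOSE,np.ones((7,7),np.uint8))
    k,_,st,c=cv2.connectedComponentsWithStats(m)
    return [(c[i].round(1).tolist(),st[i].tolist()) for i in range(1,k) if st[i][4]>60]
E
python3 - <<'E'
from green import *
p,J=jarpose();print(p,J.round(3),now()); plan(tgt([-.15,.006,.17]))
for n in("side","top"):
    im=ctrl.camera(n); cv2.imwrite(f"pics/st_{n}.png",im[:,:,::-1])
    print(n,blobs(im))
    for nm,q in (("L",[.009,S[4],.096]),("R",[.009,S[5],.096]),("mine",p+J@[0,0,.043])): print(nm,proj(n,S[:3]+RS@np.array(q)))
E
```

```text
[-0.14811671  0.0007831   0.17180795] [[ 1.     0.021  0.014]
 [-0.021  1.    -0.021]
 [-0.014  0.021  1.   ]] (array([0.48915652, 0.31756444, 0.18925214]), array([[-0.65022289, -0.30608224,  0.6953588 ],
       [-0.19711704,  0.9518785 ,  0.23467466],
       [-0.73372684,  0.01552376, -0.67926721]]))
n 1 row [0.002, 0.0051, -0.0005] [-0.0076, -0.0142, -0.0287] path [[0.486, 0.322, 0.188]]
side [([227.6, 148.3], [217, 139, 24, 17, 256]), ([274.5, 188.0], [266, 181, 18, 13, 127]), ([303.2, 228.7], [292, 217, 24, 20, 230])]
L [[274.96501896 185.74724119]]
R [[305.01380855 226.56131187]]
mine [[227.87231145 141.4988388 ]]
top []
L [[208.89162253 179.51703392]]
R [[295.11595616 150.89519099]]
mine [[278.1208428  225.99420415]]
```

Run:
```python
from geo import *
im=cv2.imread("pics/st_top.png")
h=cv2.cvtColor(im,cv2.COLOR_BGR2HSV)
for x0,y0,x1,y1 in ((195,170,225,205),(283,140,308,170),(262,205,295,250)):
    a=h[y0:y1,x0:x1].astype(int); m=(a[...,0]>40)&(a[...,0]<90)&(a[...,1]>70)
    yy,xx=np.nonzero(m); print(m.sum(), (xx.min()+x0,xx.max()+x0,yy.min()+y0,yy.max()+y0,xx.mean()+x0,yy.mean()+y0) if m.any() else np.median(a,(0,1)))
s=cv2.imread("pics/st_side.png")[110:240,190:360]; t=im[120:260,190:330]
cv2.imwrite("pics/st.png",np.hstack([cv2.resize(s,(390,300)),cv2.resize(t,(400,400))[:300*1]]) if 0 else np.hstack([cv2.resize(s,(400,306),interpolation=2),cv2.resize(t,(306,306),interpolation=2)]))
```

```text
17 (np.int64(211), np.int64(217), np.int64(172), np.int64(185), np.float64(215.35294117647058), np.float64(178.35294117647058))
155 (np.int64(285), np.int64(305), np.int64(145), np.int64(163), np.float64(295.81290322580645), np.float64(155.5032258064516))
194 (np.int64(267), np.int64(290), np.int64(215), np.int64(239), np.float64(278.4896907216495), np.float64(227.88659793814432))
```

View pics/st.png

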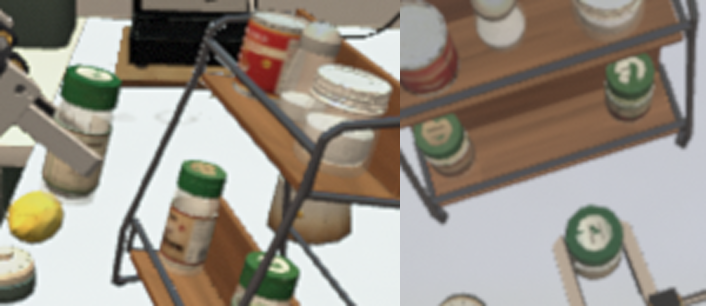

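The side half shows the jar upright at (85,130), tilted like its neighbours. The top half shows its lid at (593,233), which agrees with the prediction in x and y. The side view puts it about 9 mm lower than computed, so I'll cross the rail with a margin for that.

Call:
{"fn": "jog_arm", "kwargs": {"motion": [[0.002,0.005,0,-0.008,-0.014,-0.029,-1],[0.006,0,0.018,0,0,0,-1],[0.006,0,0.018,0,0,0,-1],[0.006,0,0.018,0,0,0,-1],[0.006,0,0.018,0,0,0,-1]]}}

```text
time_s: 15.2
ee_pos: [0.525, 0.333, 0.1311]
eef_rot: [3.139, 0.822, -2.802]
force: [-1.0, 0.1, -0.5]
grip_width: 0.044
grip_force: 25.0
```

Call:
{"fn": "jog_arm", "kwargs": {"motion": [[0,0,0,0,0,0,-1],[0,0,0,0,0,0,-1]]}}

```text
time_s: 15.4
ee_pos: [0.5245, 0.333, 0.1319]
eef_rot: [3.14, 0.823, -2.8]
force: [-0.2, 0.3, -0.7]
grip_width: 0.0441
grip_force: 25.0
```

Run:
```python
from green import *
p,J=jarpose();print(p,J.round(3)); plan(tgt([-.1,.006,.112])); print(ctrl.get_obs()["qpos"])
im=ctrl.camera("side");print(blobs(im),proj("side",S[:3]+RS@(p+J@[0,0,.043])))
```

```text
[-0.09857549  0.00363668  0.123774  ] [[ 1.    -0.007  0.016]
 [ 0.007  1.     0.   ]
 [-0.016  0.     1.   ]]
n 1 row [0.0101, 0.0021, 0.0051] [0.0061, -0.0155, 0.0035] path [[0.521, 0.334, 0.121]]
[ 0.59229444  0.19369769  2.03219663 -1.03725262  0.21085215 -0.37119736]
[([247.3, 174.2], [237, 165, 23, 17, 239]), ([274.6, 188.1], [266, 182, 18, 12, 125]), ([303.6, 228.5], [292, 217, 24, 20, 234])] [[247.25447406 167.61623315]]
```

Joint 4 is at its range end (-1.04) here. I'll fit a quick kinematic model to the poses seen so far and choose a hand heading about the jar's axis that keeps the joints inside their ranges.

```bash
cat > kin.py <<'E'
from geo import *
E6=Ro.from_euler
sam=[([1.05341890,.300425181,1.52149621,0,1.32071729,-.0666],[.2394797,.49484171,.18084744],[-3.140552,-.000115,2.690805]),
([.0346293,.2558273,1.8404893,.5334946,1.2434464,-.5057752],[.42892746,.19349333,.11630181],[3.13340376,-.52239283,1.88718958]),
([.2041051,.159587,1.755003,.262074,1.1303862,-.7756544],[.4745,.2061,.1659],[2.908,-.116,2.463]),
([.595026,.0139447,2.04377,-.509757,.3943472,-.7942912],[.4879,.3077,.1851],[3.052,.751,-2.955])]
o=ctrl.get_obs(); sam.append((o["qpos"],o["ee_pos"],o["eef_rot"]))
def rot(q): return E6("ZYZYZ",[q[0],q[1]+q[2],q[3],q[4],q[5]]).as_matrix()
C=rot(sam[0][0]).T@E6("xyz",sam[0][2]).as_matrix(); C=np.round(C)
def fk(q,k):
    a,h,L1,L2,e,d=k; R=rot(q); s,t=q[1],q[1]+q[2]
    r=a+L1*np.sin(s)+L2*np.sin(t)+e*np.cos(t); z=h+L1*np.cos(s)+L2*np.cos(t)-e*np.sin(t)
    return np.array([r*np.cos(q[0]),r*np.sin(q[0]),z])+d*R[:,2],R@C
f=least_squares(lambda k:np.r_[np.ravel([fk(q,k)[0]-p for q,p,_ in sam]),.002*(k-[0,.3,.4,.4,0,.25])],[0,.3,.4,.4,0,.25])
K=f.x
lo=np.array([-3.03,-.79,.23,-1.04,0,-2.55])+.03;hi=np.array([3.03,2.21,2.52,4.18,3.07,2.55])-.03
def ik(T,q0):
    g=lambda q:np.r_[(fk(q,K)[0]-T[0])*5,Ro.from_matrix(fk(q,K)[1].T@T[1]).as_rotvec()]
    r=least_squares(g,np.clip(q0,lo+.001,hi-.001),bounds=(lo,hi)); return r.x,np.linalg.norm(r.fun)
def tgt2(l,phi): # jar mid at shelf l, hand turned phi about jar axis
    R=RS@E6("z",phi).as_matrix()@GR.T; return S[:3]+RS@np.array(l)-R@GP,R
E
python3 - <<'E'
from kin import *
print(K.round(3),abs(f.fun).max(),[np.linalg.norm(Ro.from_matrix(fk(q,K)[1].T@E6("xyz",r).as_matrix()).as_rotvec()).round(4) for q,p,r in sam],C.tolist())
for ph in (0,.15,.3,.4):
  q=np.array(o["qpos"])
  for l in ([-.1,.006,.12],[-.05,.006,.115],[.004,.006,.115],[.008,.006,.062]):
    q,e=ik(tgt2(l,ph),q); print(ph,l,q.round(2),round(e,4))
E
```

```text
Traceback (most recent call last):
  File "kin.py", line 9, in <module>
    C=rot(sam[0][0]).T@E6("xyz",sam[0][2]).as_matrix(); C=np.round(C)
      ~~~^^^^^^^^^^^
  File "kin.py", line 8, in rot
    def rot(q): return E6("ZYZYZ",[q[0],q[1]+q[2],q[3],q[4],q[5]]).as_matrix()
                       ~~^^^^^^^^^^^^^^^^^^^^^^^^^^^^^^^^^^^^^^^^^
  File "scipy/spatial/transform/_rotation.pyx", line 1413, in scipy.spatial.transform._rotation.Rotation.from_euler
ValueError: Expected axis specification to be a non-empty string of upto 3 characters, got ZYZYZ
```

```bash
sed -i 's/^def rot(q).*/def rot(q): return (E6("ZYZ",[q[0],q[1]+q[2],q[3]])*E6("YZ",[q[4],q[5]])).as_matrix()/' kin.py
cat > t.py <<'E'
from kin import *
print(K.round(3),abs(f.fun).max(),[np.linalg.norm(Ro.from_matrix(fk(q,K)[1].T@E6("xyz",r).as_matrix()).as_rotvec()).round(4) for q,p,r in sam],C.tolist())
for ph in (0,.15,.3,.4):
  q=np.array(o["qpos"])
  for l in ([-.1,.006,.12],[-.05,.006,.115],[.004,.006,.115],[.008,.006,.062]):
    q,e=ik(tgt2(l,ph),q); print(ph,l,q.round(2),round(e,4))
E
python3 t.py
```

```text
[-0.035  0.22   0.468  0.477  0.053  0.317] 0.03361305219967323 [np.float64(0.0), np.float64(0.0), np.float64(0.0007), np.float64(0.0005), np.float64(0.0)] [[-0.0, -1.0, -0.0], [1.0, -0.0, 0.0], [-0.0, -0.0, 1.0]]
0 [-0.1, 0.006, 0.12] [ 0.69  0.19  2.03 -1.01  0.29 -0.33] 0.0409
0 [-0.05, 0.006, 0.115] [ 0.65  0.29  1.93 -1.01  0.26 -0.35] 0.0401
0 [0.004, 0.006, 0.115] [ 0.62  0.4   1.82 -1.01  0.24 -0.37] 0.0271
0 [0.008, 0.006, 0.062] [ 0.61  0.47  1.82 -1.01  0.19 -0.37] 0.0854
0.15 [-0.1, 0.006, 0.12] [ 0.62  0.18  2.07 -0.99  0.1  -0.47] 0.0
0.15 [-0.05, 0.006, 0.115] [ 0.59  0.29  1.97 -0.95  0.07 -0.53] 0.0
0.15 [0.004, 0.006, 0.115] [ 0.56  0.39  1.85 -0.59  0.07 -0.9 ] 0.0
0.15 [0.008, 0.006, 0.062] [ 0.56  0.47  1.86 -1.01  0.03 -0.49] 0.0443
0.3 [-0.1, 0.006, 0.12] [ 0.54  0.18  2.06  0.94  0.12 -2.52] 0.0205
0.3 [-0.05, 0.006, 0.115] [ 0.52  0.29  1.96  0.93  0.13 -2.52] 0.0312
0.3 [0.004, 0.006, 0.115] [ 0.5   0.39  1.84  0.91  0.15 -2.52] 0.0295
0.3 [0.008, 0.006, 0.062] [ 0.52  0.47  1.84  0.92  0.1  -2.52] 0.0833
0.4 [-0.1, 0.006, 0.12] [ 0.51  0.18  2.03  0.87  0.23 -2.52] 0.0721
0.4 [-0.05, 0.006, 0.115] [ 0.49  0.29  1.92  0.86  0.24 -2.52] 0.082
0.4 [0.004, 0.006, 0.115] [ 0.47  0.4   1.8   0.86  0.26 -2.52] 0.0799
0.4 [0.008, 0.006, 0.062] [ 0.5   0.47  1.81  0.86  0.2  -2.52] 0.1312
```

```bash
python3 - <<'E'
s=open('kin.py').read()
a=s.index("def fk");b=s.index("lo=")
s=s[:a]+'''def fk(q,k):
    a,h,L1,L2,e,e1,b,tx,ty,d=k; R=rot(q)@C; s,t=q[1],q[1]+q[2]
    r=a+L1*np.sin(s)+e1*np.cos(s)+L2*np.sin(t)+e*np.cos(t); z=h+L1*np.cos(s)-e1*np.sin(s)+L2*np.cos(t)-e*np.sin(t)
    return np.array([r*np.cos(q[0])-b*np.sin(q[0]),r*np.sin(q[0])+b*np.cos(q[0]),z])+R@[tx,ty,d],R
k0=np.array([0,.3,.4,.4,0,0,0,0,0,.25])
f=least_squares(lambda k:np.r_[np.ravel([fk(q,k)[0]-p for q,p,_ in sam]),.001*(k-k0)],k0)
K=f.x
'''+s[b:]
open('kin.py','w').write(s)
E
python3 t.py; python3 -c "
from kin import *
print(np.array([fk(q,K)[0]-p for q,p,_ in sam]).round(4))"
```

```text
[ 0.     0.221  0.424  0.447  0.041 -0.     0.037  0.    -0.     0.295] 7.878164164696994e-05 [np.float64(0.0), np.float64(0.0), np.float64(0.0007), np.float64(0.0005), np.float64(0.0)] [[-0.0, -1.0, -0.0], [1.0, -0.0, 0.0], [-0.0, -0.0, 1.0]]
0 [-0.1, 0.006, 0.12] [ 0.6   0.2   2.03 -1.01  0.21 -0.39] 0.0245
0 [-0.05, 0.006, 0.115] [ 0.57  0.31  1.92 -1.01  0.19 -0.41] 0.0241
0 [0.004, 0.006, 0.115] [ 0.55  0.43  1.8  -1.01  0.18 -0.42] 0.01
0 [0.008, 0.006, 0.062] [ 0.53  0.5   1.8  -1.01  0.14 -0.42] 0.0712
0.15 [-0.1, 0.006, 0.12] [ 0.52  0.18  2.06 -0.19  0.05 -1.33] 0.0
0.15 [-0.05, 0.006, 0.115] [ 0.5   0.3   1.95  0.12  0.04 -1.66] 0.0
0.15 [0.004, 0.006, 0.115] [ 0.49  0.42  1.82  0.3   0.06 -1.84] 0.0
0.15 [0.008, 0.006, 0.062] [ 0.48  0.5   1.83  0.97  0.03 -2.52] 0.0438
0.3 [-0.1, 0.006, 0.12] [ 0.46  0.18  2.04  0.89  0.18 -2.52] 0.0439
0.3 [-0.05, 0.006, 0.115] [ 0.45  0.3   1.93  0.88  0.18 -2.52] 0.0522
0.3 [0.004, 0.006, 0.115] [ 0.44  0.42  1.79  0.88  0.2  -2.52] 0.0471
0.3 [0.008, 0.006, 0.062] [ 0.46  0.5   1.8   0.88  0.14 -2.52] 0.102
0.4 [-0.1, 0.006, 0.12] [ 0.44  0.18  2.01  0.84  0.28 -2.52] 0.0963
0.4 [-0.05, 0.006, 0.115] [ 0.43  0.31  1.89  0.83  0.28 -2.52] 0.1037
0.4 [0.004, 0.006, 0.115] [ 0.42  0.43  1.76  0.82  0.3  -2.52] 0.0983
0.4 [0.008, 0.006, 0.062] [ 0.44  0.5   1.77  0.83  0.24 -2.52] 0.1508
[[ 0. -0.  0.]
 [ 0. -0.  0.]
 [ 0.  0. -0.]
 [-0. -0.  0.]
 [ 0. -0. -0.]]
```

The model is now exact. A steeper hand would stay clear of the wrist singularity, so I'll check which lean works for both the re-grasp and the placing.

```bash
cat > t2.py <<'E'
from kin import *
# tool geometry: axis point at tool z=-.0394 (jar axis), gp = grip height along jar from mid
def GRa(a): return np.array([[-np.sin(a),0,-np.cos(a)],[0,1,0],[np.cos(a),0,-np.sin(a)]])
def pose(m,J,a,al): R=J@GRa(a).T; return m-J@np.array([0,0,-al])-R@np.array([0,0,-.0394]),R
if __name__=="__main__":
  d=np.array([np.cos(-1.22),np.sin(-1.22),0]);JL=np.column_stack([[0,0,-1.],np.cross(d,[0,0,-1]),d])
  for ad in (40,45,50,55):
   a=np.radians(ad)
   for ph in(0,.12):
    J=RS@E6("z",ph).as_matrix();q=np.array([.03,.25,1.84,.53,1.24,-.5])
    for nm,T in [("lie",pose(np.array([.42,.22,.023]),JL,a,-.012))]+[(str(l),pose(S[:3]+RS@np.array(l),J,a,-.012)) for l in ([-.12,.006,.15],[-.05,.006,.11],[.004,.006,.11],[.009,.006,.053])]:
      q,e=ik(T,q);print(ad,ph,nm,q.round(2),round(e,4))
E
python3 t2.py
```

```text
40 0 lie [ 0.09  0.54  1.9   0.78  1.08 -0.78] 0.0
40 0 [-0.12, 0.006, 0.15] [ 0.59  0.12  1.94 -0.36  0.46 -1.04] 0.0
40 0 [-0.05, 0.006, 0.11] [ 0.56  0.32  1.83 -0.4   0.36 -1.01] 0.0
40 0 [0.004, 0.006, 0.11] [ 0.54  0.44  1.7  -0.35  0.37 -1.08] 0.0
40 0 [0.009, 0.006, 0.053] [ 0.54  0.52  1.74 -0.51  0.26 -0.91] 0.0
40 0.12 lie [ 0.09  0.54  1.9   0.78  1.08 -0.78] 0.0
40 0.12 [-0.12, 0.006, 0.15] [ 0.54  0.11  1.95 -0.09  0.41 -1.41] 0.0
40 0.12 [-0.05, 0.006, 0.11] [ 0.51  0.32  1.85 -0.06  0.32 -1.45] 0.0
40 0.12 [0.004, 0.006, 0.11] [ 0.5   0.43  1.71 -0.02  0.33 -1.5 ] 0.0
40 0.12 [0.009, 0.006, 0.053] [ 0.5   0.51  1.76 -0.04  0.21 -1.48] 0.0
45 0 lie [ 0.05  0.58  1.89  0.84  1.14 -0.85] 0.0
45 0 [-0.12, 0.006, 0.15] [ 0.58  0.14  1.88 -0.25  0.57 -1.15] 0.0
45 0 [-0.05, 0.006, 0.11] [ 0.55  0.34  1.78 -0.26  0.47 -1.15] 0.0
45 0 [0.004, 0.006, 0.11] [ 0.53  0.46  1.64 -0.23  0.49 -1.2 ] 0.0
45 0 [0.009, 0.006, 0.053] [ 0.53  0.53  1.69 -0.3   0.38 -1.12] 0.0
45 0.12 lie [ 0.05  0.58  1.89  0.84  1.14 -0.85] 0.0
45 0.12 [-0.12, 0.006, 0.15] [ 0.53  0.13  1.89 -0.05  0.54
[... 851 characters left out ...]
49  0.54  1.64  0.    0.47 -1.53] 0.0
55 0 lie [-0.    0.66  1.86  0.94  1.27 -0.96] 0.0
55 0 [-0.12, 0.006, 0.15] [ 0.56  0.2   1.76 -0.12  0.79 -1.27] 0.0
55 0 [-0.05, 0.006, 0.11] [ 0.54  0.39  1.65 -0.12  0.71 -1.29] 0.0
55 0 [0.004, 0.006, 0.11] [ 0.52  0.5   1.51 -0.11  0.74 -1.32] 0.0
55 0 [0.009, 0.006, 0.053] [ 0.52  0.57  1.56 -0.13  0.62 -1.3 ] 0.0
55 0.12 lie [-0.    0.66  1.86  0.94  1.27 -0.96] 0.0
55 0.12 [-0.12, 0.006, 0.15] [ 0.53  0.19  1.77 -0.01  0.77 -1.49] 0.0
55 0.12 [-0.05, 0.006, 0.11] [ 0.5   0.38  1.66  0.    0.69 -1.51] 0.0
55 0.12 [0.004, 0.006, 0.11] [ 0.49  0.5   1.52  0.01  0.72 -1.53] 0.0
55 0.12 [0.009, 0.006, 0.053] [ 0.49  0.56  1.57  0.01  0.6  -1.53] 0.0
```

```bash
cat >> geo.py <<'E'
GP=GP+GR@np.array([0,0,-.009])
E
cat > t3.py <<'E'
from t2 import *
al=np.radians(-72);d=np.array([np.cos(al),np.sin(al),0]);JL=np.column_stack([[0,0,-1.],np.cross(d,[0,0,-1]),d])
def lieT(h,m=(.425,.215)): R=JL@GR.T; return np.array([*m,.023+h])-R@GP,R
E
python3 - <<'E'
from t3 import *
p,R=now(); st=(p+R@np.array([-.024,0,-.072]),R); print(st[0]); T=lieT(.15); print(T[0],lieT(0)[0]); n=plan(T,16,T0=st)
w=Ro.from_matrix(R.T@T[1]).as_rotvec();q=np.array(o["qpos"])
for s in np.linspace(0,1,6):
    X=(st[0]+(T[0]-st[0])*s,R@Ro.from_rotvec(w*s).as_matrix()); q,e=ik(X,q); print(q.round(2),round(e,4))
E
```

```text
[0.48993535 0.32084767 0.19881096]
[0.41638593 0.24152381 0.1389    ] [ 0.41638593  0.24152381 -0.0111    ]
n 16 row [0.0031, -0.0083, 0.0018] [0.0158, 0.0643, 0.1051] path [[0.492, 0.313, 0.195], [0.492, 0.289, 0.182], [0.483, 0.268, 0.167], [0.466, 0.253, 0.154], [0.443, 0.244, 0.144], [0.416, 0.242, 0.139]]
[ 0.62  0.    2.06 -0.63  0.34 -0.78] 0.0
[ 0.58  0.02  1.97 -0.28  0.58 -0.8 ] 0.0
[ 0.51  0.05  1.89 -0.03  0.79 -0.72] 0.0
[ 0.4   0.1   1.83  0.18  0.97 -0.62] 0.0
[ 0.27  0.16  1.81  0.37  1.12 -0.51] 0.0
[ 0.14  0.22  1.83  0.55  1.24 -0.4 ] 0.0
```

Call:
{"fn": "jog_arm", "kwargs": {"motion": [[-0.006,0,-0.018,0,0,0,-1],[-0.006,0,-0.018,0,0,0,-1],[-0.006,0,-0.018,0,0,0,-1],[-0.006,0,-0.018,0,0,0,-1]]}}

```text
time_s: 15.85
ee_pos: [0.4891, 0.321, 0.1997]
eef_rot: [3.139, 0.824, -2.798]
force: [0.4, 0.6, -1.3]
grip_width: 0.0441
grip_force: 25.0
```

Call:
{"fn": "jog_arm", "kwargs": {"motion": [[0.003,-0.0085,0.002,0.016,0.064,0.105,-1],[0.003,-0.0085,0.002,0.016,0.064,0.105,-1],[0.003,-0.0085,0.002,0.016,0.064,0.105,-1],[0.003,-0.0085,0.002,0.016,0.064,0.105,-1],[0.003,-0.0085,0.002,0.016,0.064,0.105,-1]]}}

```text
time_s: 16.35
ee_pos: [0.4908, 0.2815, 0.1775]
eef_rot: [2.866, 0.418, 2.897]
force: [-0.4, -1.6, -0.8]
grip_width: 0.0442
grip_force: 25.0
```

Call:
{"fn": "jog_arm", "kwargs": {"motion": [[0.003,-0.0085,0.002,0.016,0.064,0.105,-1],[0.003,-0.0085,0.002,0.016,0.064,0.105,-1],[0.003,-0.0085,0.002,0.016,0.064,0.105,-1],[0.003,-0.0085,0.002,0.016,0.064,0.105,-1],[0.003,-0.0085,0.002,0.016,0.064,0.105,-1]]}}

```text
time_s: 16.85
ee_pos: [0.4673, 0.2513, 0.1531]
eef_rot: [2.866, -0.04, 2.475]
force: [-0.5, 0.5, -1.6]
grip_width: 0.044
grip_force: 25.0
```

Call:
{"fn": "jog_arm", "kwargs": {"motion": [[0.003,-0.0085,0.002,0.016,0.064,0.105,-1],[0.003,-0.0085,0.002,0.016,0.064,0.105,-1],[0.003,-0.0085,0.002,0.016,0.064,0.105,-1],[0.003,-0.0085,0.002,0.016,0.064,0.105,-1],[0,0,0,0,0,0,-1]]}}

```text
time_s: 17.35
ee_pos: [0.4354, 0.239, 0.1389]
eef_rot: [3.01, -0.377, 2.11]
force: [-0.4, 0.2, -1.6]
grip_width: 0.0443
grip_force: 25.0
```

Run:
```python
from t3 import *
print(now()[0],o["qpos"].round(2),o["grip_width"]); plan(lieT(.06),5); plan(lieT(0),T0=lieT(.06),n=1)
```

```text
[0.43543928 0.23899957 0.13891637] [ 0.19  0.2   1.81  0.44  1.17 -0.5 ] 0.04429713694664519
n 5 row [-0.0057, -0.0047, 0.0169] [0.0064, 0.0262, 0.0419] path [[0.433, 0.239, 0.121], [0.43, 0.239, 0.103], [0.426, 0.239, 0.084], [0.421, 0.24, 0.067], [0.416, 0.242, 0.049]]
n 1 row [-0.03, -0.0001, 0.052] [0.0, 0.0, 0.0] path [[0.416, 0.242, -0.011]]
```

Call:
{"fn": "jog_arm", "kwargs": {"motion": [[-0.006,-0.005,0.017,0.0065,0.026,0.042,-1],[-0.006,-0.005,0.017,0.0065,0.026,0.042,-1],[-0.006,-0.005,0.017,0.0065,0.026,0.042,-1],[-0.006,-0.005,0.017,0.0065,0.026,0.042,-1],[-0.006,-0.005,0.017,0.0065,0.026,0.042,-1]]}}

```text
time_s: 17.85
ee_pos: [0.4154, 0.2405, 0.0461]
eef_rot: [3.139, -0.52, 1.889]
force: [-0.3, -0.3, -1.2]
grip_width: 0.0441
grip_force: 25.0
```

Call:
{"fn": "jog_arm", "kwargs": {"motion": [[0,0,0,0,0,0,-1],[0,0,0,0,0,0,-1]]}}

```text
time_s: 18.05
ee_pos: [0.416, 0.2404, 0.0475]
eef_rot: [3.138, -0.519, 1.892]
force: [0.1, 0.2, 0.1]
grip_width: 0.0439
grip_force: 25.0
```

Run:
```python
from t3 import *
print(now()[0]); plan(lieT(0.005),n=4)
```

```text
[0.41595529 0.24035515 0.04747856]
n 4 row [-0.0064, 0.0002, 0.0117] [-0.0002, 0.001, 0.001] path [[0.416, 0.241, 0.034], [0.416, 0.241, 0.021], [0.416, 0.241, 0.007], [0.416, 0.242, -0.006]]
```

Call:
{"fn": "jog_arm", "kwargs": {"motion": [[-0.0065,0,0.0117,0,0.001,0.001,-1],[-0.0065,0,0.0117,0,0.001,0.001,-1],[-0.0065,0,0.0117,0,0.001,0.001,-1],[-0.0065,0,0.0117,0,0.001,0.001,-1],[0,0,0,0,0,0,-1]]}}

```text
time_s: 18.55
ee_pos: [0.4148, 0.2408, -0.008]
eef_rot: [-3.139, -0.524, 1.883]
force: [-0.4, -0.8, -0.9]
grip_width: 0.0441
grip_force: 25.0
```

Call:
{"fn": "jog_arm", "kwargs": {"motion": [[-0.001,0,0.002,0,0,0,-1],[0,0,0,0,0,0,-1]]}}

```text
time_s: 18.75
ee_pos: [0.416, 0.2411, -0.0082]
eef_rot: [3.14, -0.524, 1.885]
force: [-0.7, 0.5, -0.6]
grip_width: 0.044
grip_force: 25.0
```

Call:
{"fn": "jog_arm", "kwargs": {"motion": [[-0.001,0,0.002,0,0,0,-1],[0,0,0,0,0,0,-1]]}}

```text
time_s: 18.95
ee_pos: [0.4158, 0.2412, -0.0104]
eef_rot: [3.14, -0.524, 1.885]
force: [-0.1, -0.2, -0.0]
grip_width: 0.044
grip_force: 25.0
```

Call:
{"fn": "jog_arm", "kwargs": {"motion": [[-0.0005,0,0.001,0,0,0,-1],[0,0,0,0,0,0,0.1],[0,0,0,0,0,0,0.4],[0,0,0,0,0,0,0.4],[0,0,0,0,0,0,0.4]]}}

```text
time_s: 19.45
ee_pos: [0.4157, 0.2413, -0.0116]
eef_rot: [3.141, -0.524, 1.885]
force: [-0.4, 0.5, -0.2]
grip_width: 0.0655
grip_force: 0.0
```

Run:
```python
from t3 import *
p,R=now();m=p+R@GP;print(p,m,R.T@JL); T=pose(m,JL,np.radians(45),-.009); plan(T,4); print(T,ctrl.get_obs()["grip_width"]); q,e=ik(T,o["qpos"]);print(q,e)
```

```text
[ 0.41573823  0.24127443 -0.01161439] [0.42437241 0.21473325 0.022467  ] [[-5.00060465e-01 -2.29565969e-04 -8.65990461e-01]
 [-8.27027113e-04  9.99999635e-01  2.12470790e-04]
 [ 8.65990096e-01  8.22445833e-04 -5.00060473e-01]]
n 4 row [0.0027, 0.0, 0.0] [0.0002, 0.0654, 0.0001] path [[0.415, 0.244, -0.01], [0.414, 0.246, -0.009], [0.414, 0.248, -0.007], [0.413, 0.25, -0.005]]
(array([ 0.41298204,  0.2497892 , -0.00539301]), array([[-0.21850801,  0.95105652, -0.21850801],
       [ 0.67249851,  0.30901699,  0.67249851],
       [ 0.70710678,  0.        , -0.70710678]])) 0.06545798267617614
[ 0.03136475  0.573915    1.8906504   0.84977122  1.12903212 -0.84265743] 1.987870605087756e-09
```

Call:
{"fn": "jog_arm", "kwargs": {"motion": [[0.0027,0,0,0,0.0655,0,0.4],[0.0027,0,0,0,0.0655,0,0.4],[0.0027,0,0,0,0.0655,0,0.4],[0.0027,0,0,0,0.0655,0,0.4],[0,0,0,0,0,0,0.4]]}}

```text
time_s: 19.95
ee_pos: [0.4129, 0.249, -0.006]
eef_rot: [-3.14, -0.787, 1.883]
force: [0.3, -0.4, 0.1]
grip_width: 0.0655
grip_force: 0.0
```

Call:
{"fn": "jog_arm", "kwargs": {"motion": [[0,0,0,0,0,0,-1],[0,0,0,0,0,0,-1],[0,0,0,0,0,0,-1],[0,0,0,0,0,0,-1],[0,0,0,0,0,0,-1]], "squeeze": 12}}

```text
time_s: 20.45
ee_pos: [0.413, 0.2498, -0.0051]
eef_rot: [3.14, -0.786, 1.886]
force: [0.1, 0.8, 1.5]
grip_width: 0.044
grip_force: 12.0
```

Call:
{"fn": "jog_arm", "kwargs": {"motion": [[0,0,0,0,0,0,-1],[0,0,0,0,0,0,-1]], "squeeze": 25}}

```text
time_s: 20.65
ee_pos: [0.4131, 0.2498, -0.0051]
eef_rot: [3.14, -0.786, 1.886]
force: [0.9, 3.2, 4.0]
grip_width: 0.0438
grip_force: 25.0
```

```bash
cat > t4.py <<'E'
from t3 import *
GT=(np.array([.41298,.24979,-.00539]),pose(np.zeros(3),JL,np.radians(45),0)[1])
E
python3 - <<'E'
from t3 import *
ob=ctrl.get_obs();p,R=now();print(p.tolist(),ob["eef_rot"].tolist(),ob["grip_width"],ob["force"])
print("up",R.T@[0,0,.15])
E
```

```text
[0.4130735535809904, 0.24979429948369583, -0.005066716339078136] [3.1400101062135084, -0.7860196242219571, 1.8859896346754568] 0.04383197288907401 [0.88415712 3.18073243 4.00027609]
up [ 0.10613191  0.00016775 -0.10599995]
```

Call:
{"fn": "jog_arm", "kwargs": {"motion": [[0.0035,0,-0.0035,0,0,0,-1],[0.0035,0,-0.0035,0,0,0,-1],[0.007,0,-0.007,0,0,0,-1],[0.018,0,-0.018,0,0,0,-1],[0.018,0,-0.018,0,0,0,-1]]}}

```text
time_s: 21.15
ee_pos: [0.4127, 0.2494, 0.0665]
eef_rot: [3.141, -0.786, 1.885]
force: [-0.1, -0.6, 1.0]
grip_width: 0.0437
grip_force: 25.0
```

Call:
{"fn": "jog_arm", "kwargs": {"motion": [[0.018,0,-0.018,0,0,0,-1],[0.018,0,-0.018,0,0,0,-1],[0.018,0,-0.018,0,0,0,-1],[0,0,0,0,0,0,-1]]}}

```text
time_s: 21.55
ee_pos: [0.414, 0.2495, 0.1449]
eef_rot: [3.133, -0.784, 1.891]
force: [-0.7, 0.2, -0.8]
grip_width: 0.0439
grip_force: 25.0
```

```bash
cat > t4.py <<'E'
from t3 import *
_R=E6("xyz",[3.14001,-.78602,1.88599]).as_matrix(); _m=np.array([.42437,.21473,.023])
GP2=_R.T@(_m-np.array([.41307,.24979,-.00507])); GR2=_R.T@JL
def tg(l,ph=0): R=RS@E6("z",ph).as_matrix()@GR2.T; return S[:3]+RS@np.array(l)-R@GP2,R
def jp(): p,R=now(); return RS.T@(p+R@GP2-S[:3]),RS.T@R@GR2
E
python3 - <<'E'
from t4 import *
print(GP2,GR2.round(3),o["grip_width"],o["force"]);p,R=now();print(p); T=tg([-.15,.006,.16]); plan(T,16)
w=Ro.from_matrix(R.T@T[1]).as_rotvec();q=np.array(o["qpos"])
for s in np.linspace(0,1,5):
    X=(p+(T[0]-p)*s,R@Ro.from_rotvec(w*s).as_matrix()); q,e=ik(X,q); print(q.round(2),round(e,4))
E
```

```text
[-6.16983270e-03 -5.26578639e-05 -4.58993343e-02] [[-0.708 -0.001 -0.707]
 [-0.001  1.     0.   ]
 [ 0.707  0.001 -0.708]] 0.043938385627059456 [-0.68295972  0.18451473 -0.83256401]
[0.41402906 0.2495291  0.14493142]
n 16 row [-0.0015, 0.007, -0.0011] [0.0113, -0.0649, -0.1053] path [[0.421, 0.25, 0.145], [0.442, 0.255, 0.147], [0.46, 0.265, 0.154], [0.473, 0.28, 0.163], [0.479, 0.299, 0.172], [0.478, 0.319, 0.18]]
[ 0.03  0.29  1.84  0.77  1.35 -0.6 ] 0.0
[ 0.19  0.23  1.77  0.55  1.25 -0.76] 0.0
[ 0.34  0.17  1.76  0.32  1.09 -0.92] 0.0
[ 0.49  0.11  1.82  0.06  0.87 -1.05] 0.0
[ 0.6   0.06  1.92 -0.25  0.61 -1.14] 0.0
```

Call:
{"fn": "jog_arm", "kwargs": {"motion": [[-0.0015,0.007,-0.001,0.0115,-0.065,-0.105,-1],[-0.0015,0.007,-0.001,0.0115,-0.065,-0.105,-1],[-0.0015,0.007,-0.001,0.0115,-0.065,-0.105,-1],[-0.0015,0.007,-0.001,0.0115,-0.065,-0.105,-1],[-0.0015,0.007,-0.001,0.0115,-0.065,-0.105,-1]]}}

```text
time_s: 22.05
ee_pos: [0.4475, 0.2578, 0.1447]
eef_rot: [2.874, -0.377, 2.459]
force: [-0.2, 0.4, -0.9]
grip_width: 0.0443
grip_force: 25.0
```

Call:
{"fn": "jog_arm", "kwargs": {"motion": [[-0.0015,0.007,-0.001,0.0115,-0.065,-0.105,-1],[-0.0015,0.007,-0.001,0.0115,-0.065,-0.105,-1],[-0.0015,0.007,-0.001,0.0115,-0.065,-0.105,-1],[-0.0015,0.007,-0.001,0.0115,-0.065,-0.105,-1],[-0.0015,0.007,-0.001,0.0115,-0.065,-0.105,-1]]}}

```text
time_s: 22.55
ee_pos: [0.4718, 0.2806, 0.1576]
eef_rot: [2.869, 0.083, 2.879]
force: [0.3, 0.0, -1.2]
grip_width: 0.0443
grip_force: 25.0
```

Call:
{"fn": "jog_arm", "kwargs": {"motion": [[-0.0015,0.007,-0.001,0.0115,-0.065,-0.105,-1],[-0.0015,0.007,-0.001,0.0115,-0.065,-0.105,-1],[-0.0015,0.007,-0.001,0.0115,-0.065,-0.105,-1],[-0.0015,0.007,-0.001,0.0115,-0.065,-0.105,-1],[-0.0015,0.007,-0.001,0.0115,-0.065,-0.105,-1]]}}

```text
time_s: 23.05
ee_pos: [0.4785, 0.313, 0.1714]
eef_rot: [3.072, 0.501, -2.925]
force: [0.1, -1.1, -1.6]
grip_width: 0.0442
grip_force: 25.0
```

Call:
{"fn": "jog_arm", "kwargs": {"motion": [[-0.0015,0.007,-0.001,0.0115,-0.065,-0.105,-1],[0,0,0,0,0,0,-1],[0,0,0,0,0,0,-1]]}}

```text
time_s: 23.35
ee_pos: [0.4777, 0.3195, 0.1734]
eef_rot: [3.139, 0.566, -2.814]
force: [-0.7, -0.7, -0.8]
grip_width: 0.044
grip_force: 25.0
```

Run:
```python
from t4 import *
from green import blobs
p,J=jp();print(p,J.round(3),o["qpos"].round(2),o["grip_width"]); plan(tg([-.1,.006,.115]),3)
im=ctrl.camera("side"); print(blobs(im),proj("side",S[:3]+RS@(p+J@[0,0,.043])))
im=ctrl.camera("top"); h=cv2.cvtColor(im,cv2.COLOR_RGB2HSV).astype(int)
u=proj("top",S[:3]+RS@(p+J@[0,0,.043]))[0]; x0,y0=(u-18).astype(int); a=h[y0:y0+36,x0:x0+36]
yy,xx=np.nonzero((a[...,0]>40)&(a[...,0]<90)&(a[...,1]>70)); print(u,xx.min()+x0,xx.max()+x0,yy.min()+y0,yy.max()+y0)
```

```text
[-0.14897189  0.00636836  0.15389857] [[ 1.     0.005  0.01 ]
 [-0.005  1.    -0.003]
 [-0.01   0.003  1.   ]] [ 0.6   0.07  1.92 -0.25  0.61 -1.14] 0.044046032715790585
n 3 row [-0.0027, -0.0001, 0.0207] [-0.0006, -0.0033, -0.0019] path [[0.49, 0.324, 0.157], [0.503, 0.328, 0.141], [0.516, 0.332, 0.125]]
[([226.3, 151.9], [215, 142, 23, 17, 227]), ([274.5, 187.9], [266, 181, 18, 12, 126]), ([303.4, 228.6], [292, 217, 24, 20, 226])] [[224.71235777 149.32382945]]
[275.03273574 229.41915332] 264 287 218 241
```

Call:
{"fn": "jog_arm", "kwargs": {"motion": [[0.0003,0,0.0177,0,-0.0025,-0.0015,-1],[0.0003,0,0.0177,0,-0.0025,-0.0015,-1],[0.0003,0,0.0177,0,-0.0025,-0.0015,-1],[0.0003,0,0.0177,0,-0.0025,-0.0015,-1],[0,0,0,0,0,0,-1]]}}

```text
time_s: 23.95
ee_pos: [0.5136, 0.3308, 0.1115]
eef_rot: [-3.138, 0.574, -2.806]
force: [-1.0, -0.4, -1.3]
grip_width: 0.0439
grip_force: 25.0
```

Call:
{"fn": "jog_arm", "kwargs": {"motion": [[0,0,0,0,0,0,-1],[-0.01,0,0.01,0,0,0,-1],[-0.01,0,0.01,0,0,0,-1],[-0.01,0,0.01,0,0,0,-1],[0,0,0,0,0,0,-1]]}}

```text
time_s: 24.45
ee_pos: [0.5534, 0.3455, 0.1058]
eef_rot: [-3.139, 0.579, -2.805]
force: [0.8, -0.2, -0.7]
grip_width: 0.0436
grip_force: 25.0
```

Run:
```python
from t4 import *
p,J=jp();print(p,J.round(3),o["qpos"].round(2)); plan(tg([0,.006,.1]),5)
```

```text
[-0.05709149  0.00625405  0.10403878] [[ 1.     0.    -0.003]
 [-0.     1.     0.003]
 [ 0.003 -0.003  1.   ]] [ 0.56  0.33  1.8  -0.28  0.46 -1.14]
n 5 row [-0.0075, -0.0, 0.0087] [-0.0004, 0.0007, 0.0003] path [[0.564, 0.349, 0.103], [0.574, 0.353, 0.099], [0.585, 0.356, 0.096], [0.595, 0.36, 0.093], [0.605, 0.363, 0.09]]
```

Call:
{"fn": "jog_arm", "kwargs": {"motion": [[-0.0075,0,0.0085,0,0,0,-1],[-0.0075,0,0.0085,0,0,0,-1],[-0.0075,0,0.0085,0,0,0,-1],[-0.0075,0,0.0085,0,0,0,-1],[0,0,0,0,0,0,-1]]}}

```text
time_s: 24.95
ee_pos: [0.5947, 0.3599, 0.0921]
eef_rot: [-3.138, 0.577, -2.804]
force: [-0.4, -0.1, -0.7]
grip_width: 0.0439
grip_force: 25.0
```

Call:
{"fn": "jog_arm", "kwargs": {"motion": [[-0.0075,0,0.0085,0,0,0,-1],[0,0,0,0,0,0,-1],[0,0,0,0,0,0,-1]]}}

```text
time_s: 25.25
ee_pos: [0.6041, 0.3633, 0.0896]
eef_rot: [-3.138, 0.578, -2.804]
force: [0.2, -0.3, -1.4]
grip_width: 0.0439
grip_force: 25.0
```

Run:
```python
from t4 import *
from green import blobs
p,J=jp();print(p,J.round(3)); plan(tg([.003,.006,.065]),5)
im=ctrl.camera("side"); print(blobs(im),proj("side",S[:3]+RS@(p+J@[0,0,.043])))
```

```text
[-0.00112928  0.00650723  0.0994162 ] [[ 1.    -0.    -0.002]
 [ 0.     1.     0.003]
 [ 0.002 -0.003  1.   ]]
n 5 row [0.0043, -0.0001, 0.0054] [-0.0004, 0.0005, 0.0005] path [[0.603, 0.363, 0.083], [0.603, 0.363, 0.076], [0.602, 0.362, 0.069], [0.602, 0.362, 0.062], [0.601, 0.362, 0.055]]
[([295.0, 187.2], [286, 180, 16, 13, 100]), ([303.0, 228.4], [292, 217, 24, 20, 242])] [[289.5656848  183.29977338]]
```

Call:
{"fn": "jog_arm", "kwargs": {"motion": [[0.0045,0,0.0053,0,0,0,-1],[0.0045,0,0.0053,0,0,0,-1],[0.0045,0,0.0053,0,0,0,-1],[0.0045,0,0.0053,0,0,0,-1],[0,0,0,0,0,0,-1]]}}

```text
time_s: 25.8
ee_pos: [0.6001, 0.3618, 0.0606]
eef_rot: [-3.138, 0.576, -2.804]
force: [-0.2, -0.4, -0.8]
grip_width: 0.0442
grip_force: 25.0
```

Call:
{"fn": "jog_arm", "kwargs": {"motion": [[0.0035,0,0.004,0,0,0,-1],[0,0,0,0,0,0,-1]]}}

```text
time_s: 26.0
ee_pos: [0.5998, 0.3617, 0.0563]
eef_rot: [-3.138, 0.577, -2.804]
force: [0.9, -0.6, -1.2]
grip_width: 0.0441
grip_force: 25.0
```

Call:
{"fn": "jog_arm", "kwargs": {"motion": [[0.0014,0,0.0014,0,0,0,-1],[0,0,0,0,0,0,-1]]}}

```text
time_s: 26.2
ee_pos: [0.5997, 0.3617, 0.0549]
eef_rot: [-3.138, 0.578, -2.804]
force: [0.3, -0.2, -1.0]
grip_width: 0.0442
grip_force: 25.0
```

Run:
```python
from t4 import *
p,J=jp();print(p,J.round(3),o["force"]@RS,o["qpos"].round(2))
```

```text
[0.0014996  0.00639392 0.06449561] [[ 1.    -0.    -0.002]
 [ 0.     1.     0.003]
 [ 0.002 -0.003  1.   ]] [ 0.43697943 -0.2820414  -0.94106231] [ 0.54  0.5   1.69 -0.29  0.4  -1.13]
```

Call:
{"fn": "jog_arm", "kwargs": {"motion": [[0.002,0,0.002,0,0,0,-1],[0.002,0,0.002,0,0,0,-1],[0,0,0,0,0,0,-1]], "squeeze": 14}}

```text
time_s: 26.5
ee_pos: [0.5984, 0.3612, 0.0489]
eef_rot: [-3.138, 0.577, -2.804]
force: [-0.2, 0.2, -1.1]
grip_width: 0.0437
grip_force: 14.0
```

Call:
{"fn": "jog_arm", "kwargs": {"motion": [[0.0014,0,0.0014,0,0,0,-1],[0,0,0,0,0,0,-1]]}}

```text
time_s: 26.7
ee_pos: [0.5981, 0.3612, 0.0473]
eef_rot: [-3.138, 0.578, -2.804]
force: [0.0, 0.1, -1.0]
grip_width: 0.0441
grip_force: 14.0
```

Call:
{"fn": "jog_arm", "kwargs": {"motion": [[0.001,0,0.001,0,0,0,-1],[0,0,0,0,0,0,-1]]}}

```text
time_s: 26.9
ee_pos: [0.5979, 0.3611, 0.046]
eef_rot: [-3.138, 0.578, -2.804]
force: [-0.3, 0.4, -0.5]
grip_width: 0.0438
grip_force: 14.0
```

Call:
{"fn": "jog_arm", "kwargs": {"motion": [[0.001,0,0.001,0,0,0,-1],[0,0,0,0,0,0,-1]]}}

```text
time_s: 27.1
ee_pos: [0.5976, 0.361, 0.0446]
eef_rot: [-3.138, 0.578, -2.804]
force: [-0.7, 0.4, -1.3]
grip_width: 0.0442
grip_force: 14.0
```

Call:
{"fn": "jog_arm", "kwargs": {"motion": [[0.001,0,0.001,0,0,0,-1],[0,0,0,0,0,0,-1]]}}

```text
time_s: 27.3
ee_pos: [0.5976, 0.361, 0.0436]
eef_rot: [-3.138, 0.578, -2.804]
force: [0.8, 0.7, 0.5]
grip_width: 0.044
grip_force: 14.0
```

Call:
{"fn": "jog_arm", "kwargs": {"motion": [[0.0008,0,0.0008,0,0,0,-1],[0,0,0,0,0,0,-1]]}}

```text
time_s: 27.5
ee_pos: [0.5979, 0.3611, 0.0433]
eef_rot: [-3.139, 0.58, -2.804]
force: [0.5, -0.9, 4.7]
grip_width: 0.0438
grip_force: 14.0
```

Run:
```python
from t4 import *
p,J=jp();print(p,J.round(3),o["force"]@RS)
```

```text
[0.00200085 0.00643078 0.0527315 ] [[ 1.    -0.001 -0.005]
 [ 0.001  1.     0.003]
 [ 0.005 -0.003  1.   ]] [-0.81565754 -0.96750095  4.65056828]
```

Call:
{"fn": "jog_arm", "kwargs": {"motion": [[-0.0007,0,-0.0005,0,0,0,-1],[-0.0014,0,0.0014,0,0,0,-1],[-0.0014,0,0.0014,0,0,0,-1],[0,0,0,0,0,0,-1]]}}

```text
time_s: 27.9
ee_pos: [0.6015, 0.3624, 0.0425]
eef_rot: [-3.138, 0.579, -2.804]
force: [0.9, -0.4, 3.0]
grip_width: 0.0441
grip_force: 14.0
```

Call:
{"fn": "jog_arm", "kwargs": {"motion": [[-0.001,0,0.001,0,0,0,-1],[0,0,0,0,0,0,-1]]}}

```text
time_s: 28.1
ee_pos: [0.6027, 0.3628, 0.0422]
eef_rot: [-3.138, 0.579, -2.804]
force: [0.7, -0.4, 4.2]
grip_width: 0.044
grip_force: 14.0
```

Call:
{"fn": "jog_arm", "kwargs": {"motion": [[-0.0007,0,0.0007,0,0,0,-1],[0,0,0,0,0,0,-1]]}}

```text
time_s: 28.3
ee_pos: [0.6034, 0.3631, 0.0421]
eef_rot: [-3.138, 0.578, -2.804]
force: [-3.8, -2.8, 7.5]
grip_width: 0.0442
grip_force: 14.0
```

Run:
```python
from t4 import *
p,J=jp();print(p,J.round(3),o["force"]@RS)
```

```text
[0.00803608 0.00647025 0.05275014] [[ 1.    -0.    -0.003]
 [ 0.     1.     0.003]
 [ 0.003 -0.003  1.   ]] [-6.00765874 -1.38600795  6.4414422 ]
```

Call:
{"fn": "jog_arm", "kwargs": {"motion": [[0,0,0,0,0,0,-0.05],[0,0,0,0,0,0,0.05],[0,0,0,0,0,0,0.2],[0,0,0,0,0,0,0.3],[0,0,0,0,0,0,0.3]]}}

```text
time_s: 28.8
ee_pos: [0.6033, 0.3629, 0.0416]
eef_rot: [-3.138, 0.578, -2.804]
force: [-0.9, 0.7, 1.3]
grip_width: 0.0609
grip_force: 0.0
```

Call:
{"fn": "jog_arm", "kwargs": {"motion": [[0,0,-0.005,0,0,0,0.3],[0,0,-0.01,0,0,0,0.3],[0,0,-0.015,0,0,0,0.3],[0,0,0,0,0,0,0.3]]}}

```text
time_s: 29.2
ee_pos: [0.5878, 0.3579, 0.0692]
eef_rot: [-3.139, 0.581, -2.804]
force: [0.7, 0.1, -0.3]
grip_width: 0.061
grip_force: 0.0
```

Run:
```python
from t4 import *
from green import blobs
p,R=now(); print(RS.T@(p-S[:3]),o["force"],o["grip_width"])
print(blobs(ctrl.camera("side")),proj("side",[S[:3]+RS@np.array(v) for v in ([.009,.0064,.096],)]))
```

```text
[0.0145392  0.00669532 0.03916472] [ 0.71090156  0.07710113 -0.25193372] 0.061003488704306046
[([295.5, 216.6], [278, 186, 38, 51, 471])] [[288.60490132 204.27374859]]
```

Call:
{"fn": "jog_arm", "kwargs": {"motion": [[0,0,-0.02,0,0,0,0.3],[0,0,-0.025,0,0,0,0.3],[0,0,-0.03,0,0,0,0.3],[0,0,-0.03,0,0,0,0.3],[0,0,-0.03,0,0,0,0.3]]}}

```text
time_s: 29.75
ee_pos: [0.5175, 0.3334, 0.1805]
eef_rot: [-3.138, 0.578, -2.804]
force: [-0.7, 0.2, 0.2]
grip_width: 0.0617
grip_force: 0.0
```

Call:
{"fn": "jog_arm", "kwargs": {"motion": [[0,0,-0.03,0,0,0,0.3],[0,0,-0.03,0,0,0,0.3],[0,0,0,0,0,0,0.3],[0,0,0,0,0,0,0.3],[0,0,0,0,0,0,0.3]]}}

```text
time_s: 30.25
ee_pos: [0.4873, 0.3228, 0.2287]
eef_rot: [-3.137, 0.576, -2.804]
force: [-0.0, 0.4, -1.4]
grip_width: 0.0607
grip_force: 0.0
```

Run:
```python
from t4 import *
from green import blobs
im=ctrl.camera("side");print(o["ee_pos"],o["force"],blobs(im))
for y in (S[4],.0064,S[5]): print(proj("side",[S[:3]+RS@np.array([.009,y,z]) for z in(.096,)]))
t=ctrl.camera("top");h=cv2.cvtColor(t,cv2.COLOR_RGB2HSV).astype(int)
for y in(S[4],.0064,S[5]):
  u=proj("top",S[:3]+RS@np.array([.009,y,.096]))[0];x0,y0=(u-15).astype(int);a=h[y0:y0+30,x0:x0+30]
  yy,xx=np.nonzero((a[...,0]>40)&(a[...,0]<90)&(a[...,1]>70));print(u,len(xx),(xx.mean()+x0,yy.mean()+y0) if len(xx) else 0)
# change versus the first side picture in neighbour areas
a=cv2.imread("pics/side0.png").astype(int)[:,:,::-1]
for x0,y0,x1,y1 in((258,178,288,228),(288,212,320,275)): print(np.abs(a-im)[y0:y1,x0:x1].mean())
```

```text
[0.48725731 0.32281624 0.22872863] [-0.03004448  0.38940765 -1.40752261] [([291.2, 211.0], [266, 181, 50, 56, 580])]
[[274.96501896 185.74724119]]
[[288.60490132 204.27374859]]
[[305.01380855 226.56131187]]
[208.89162253 179.51703392] 14 (np.float64(213.64285714285714), np.float64(177.71428571428572))
[251.72606682 165.2983014 ] 151 (np.float64(253.3708609271523), np.float64(169.31788079470198))
[295.11595616 150.89519099] 148 (np.float64(295.89864864864865), np.float64(155.38513513513513))
14.684
6.58234126984127
```

```bash
python3 -c "
from station import ctrl
print(ctrl.hand_in())"
```

```text
the job is handed in; nothing more can be done
None
```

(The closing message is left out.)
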